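# Wedge an offcut tight in the wedge board

## Task

Set the loose wooden offcut flat in the bay of the wedge board, between the straight fence and the slack wedge, its long side along the fence. Then pick up the claw hammer and knock the wedge in with it, gently (never a hard blow, and not with the gripper itself), until it stops advancing and holds the offcut tight against the fence on its own. Lay the hammer flat on the bench, off the board, and leave everything else where it is.

Things in the scene. Friction and masses are not known exactly. Their poses are not given: they have to be found in the camera images.
- wedge_board: Wedge board, fixed to the bench: plywood base 200 (x) x 300 (y) x 12 mm. Origin: centre of its underside, on the bench. x points across the board from the wedge to the fence (away from the robot), y along it, the way the wedge is driven. Dark strips 22 mm high (tops 34 mm over the bench) stand on it: straight fence, end stop, and on the robot's side a slanting cleat (1 in 7).
- bay (a point): Place for the offcut: centre of its underside when home, on the base at board x = +15, y = +45 mm, 12 mm over the bench. Fence face at board x = +45 mm, from y = -35 to +135 mm; end stop face at y = +105 mm, x = -5 to +45 mm. While the wedge is slack the bay is 68 to 76 mm wide (board x) for the 60 mm offcut; the other end is open, so y = +25 to +49 mm is good.
- wedge: Loose brown wooden wedge on the base between cleat and bay: 180 long (y), 24 high, 10 thick at the tip (+y), 36 at the butt (-y), 0.11 kg. Origin: underside, mid-length; straight side at x = +11 mm. Driven to +y along the cleat it slides with 1 to 8 N; after 60 to 130 mm (the cleat's setting varies) it grips and stops. 15 to 25 N there seats it for good; over 35 N is a hard blow.
- wedge_butt (a point): Centre of the wedge's butt, the square end to be struck: 36 mm wide, 24 mm high, facing the wedge's -y, 24 mm over the bench. In line with it the way is clear on that side; over the base (top 12 mm) the hammer must be carried above it.
- offcut: Loose wooden offcut, 60 (x) x 110 (y) x 38 mm, 0.13 to 0.21 kg, lying flat on the bench. Origin: centre of its underside. Grip it across its 60 mm high up: when it is set in the bay the finger tips must stay above the strips and wedge (tops 34 and 36 mm over the bench; offcut's top then 50 mm).
- hammer: Claw hammer lying flat, 139x302x29 mm, 0.54 to 0.69 kg. Origin: middle, underside. Round striking face 27 mm across, centre at x = -69, y = -137, z = 14 mm, looking to -x; claw to +x. The wooden haft, some 20 to 29 mm thick, runs along y at x about -11 mm from the head (y = -124) to y = +151 mm. Balances near y = -90 mm; grip across the haft at y = -80 to -90 mm.
- torpedo_level: Bystander, to be left where it is: blue torpedo level standing on its edge, 22x232x48 mm. Origin: centre of its underside.
- chisel: Bystander, to be left where it is: chisel with a yellow handle, 30x257x26 mm. Origin: centre of its underside.
- tape_measure: Bystander, to be left where it is: yellow tape measure, 74x71x36 mm. Origin: centre of its underside.
- marker: Bystander, to be left where it is: black-and-white marker pen, 17x135x16 mm. Origin: centre of its underside.
There are look-alikes about, which are no part of the job. There is more than one size of the wedge; the job needs the larger.

How it is judged:
On the way, in this order (a step that is already met when the one before it is completed fails the run):
1. the offcut lies flat on the board in the bay, let go (z of offcut in the frame of wedge_board between 0.009 and 0.015 m and angle between offcut's own z axis and vertical below 0.05 rad and y of offcut in the frame of wedge_board between 0.02 and 0.054 m and contact force between the fingers and offcut below 0.1 N and angle between the x axis of offcut and the x axis of wedge_board, either way round below 0.15 rad), for 0.2 s.
2. the hammer presses or taps the wedge home: it is held tight between cleat and offcut (more than 10 N) (z of offcut in the frame of wedge_board between 0.009 and 0.015 m and angle between offcut's own z axis and vertical below 0.05 rad and y of offcut in the frame of wedge_board between 0.02 and 0.054 m and x of offcut in the frame of wedge_board between 0.013 and 0.0175 m and angle between the x axis of offcut and the x axis of wedge_board, either way round below 0.03 rad and contact force between wedge and offcut above 10 N and contact force between hammer and wedge above 1 N).
At the end, for the whole second after the job is handed in: The offcut lies flat on the board, long side on the fence (gap under 2 mm), centre 20 to 54 mm along the board; the wedge alone grips it with over 8 N; the hammer lies flat and still on the bench, off the board, clear of the wedge; no bystander moved over 30 mm (z of offcut in the frame of wedge_board between 0.009 and 0.015 m and angle between offcut's own z axis and vertical below 0.05 rad and y of offcut in the frame of wedge_board between 0.02 and 0.054 m and x of offcut in the frame of wedge_board between 0.013 and 0.0175 m and angle between the x axis of offcut and the x axis of wedge_board, either way round below 0.03 rad and contact force between wedge and offcut above 8 N and linear speed of wedge below 0.01 m/s and height (world z) of hammer between -0.01 and 0.008 m and angle between hammer's own z axis and vertical below 0.12 rad and linear speed of hammer below 0.02 m/s and contact force between hammer and wedge below 0.1 N); the robot touches nothing.
It fails at once if a hard blow: more than 35 N between hammer and wedge (contact force between hammer and wedge above 35 N).
It fails at once if the gripper or arm pushes the wedge (more than 3 N) (contact force between any of the fingers, the arm and wedge above 3 N).
It fails at once if a bystander is moved more than 30 mm (distance of any of torpedo_level, chisel, tape_measure, marker from where it was at the start of the episode above 0.03 m).
It also fails if it takes over 72 s, if anything falls off the work surface, if the arm or the gripper's body presses on something with over 40 N, if the wrist force passes 120 N, or if a joint passes its speed limit or range.

## Robot

A 7-joint arm with a two-finger parallel gripper is mounted at the origin on a cart in front of the work surface, level with it; the furniture and walls round the work are solid. World frame = base frame: x ahead of the robot, y to its left, z up, the work surface at z = 0. Lengths are in m, angles in rad, forces in N, time in s.
With the tool pointing down it reaches from about 0.4 to 0.875 m from the base axis. Payload 19.3 kg.
Tool frame: the origin (TCP) lies at the very end of the fingers, on their centre line; the grasp point (between the pads) lies 19 mm behind it; z points along the fingers, y is the line along which they close (so a half turn about z gives the same grasp; the last joint's range is limited). The gripper opens to 85 mm and grips with 20 to 120 N. Pads are 22 mm wide; open, the fingers measure 114 mm over their backs; the gripper's body (76 mm by 85 mm) begins 54 mm behind the grasp point. The pads swing forward as they close: fully open they stand 13 mm farther back than shut.
Start: joints at [1.263, 0.521, -0.036, 1.599, 0.021, 1.021, -0.113], TCP at [0.147, -0.607, 0.208] pointing down, gripper open.
Joint ranges: [-2.91, 2.91], [-0.3, 2.13], [-1.5, 1.42], [0.17, 2.43], [-1.26, 4.41], [0.16, 1.93], [-2.52, 2.52]. Speed limits (rad/s): [1.89, 1.89, 2.39, 2.39, 3.01, 3.01, 3.01].

## Interface

Orientations are given as [roll, pitch, yaw] about the fixed x, y, z axes, in that order (R = Rz(yaw) Ry(pitch) Rx(roll)).
In Python, from workcell import bot gives the robot as it stands. The module is installed in compiled form; this text tells all that it offers.
- The arm moves only by the tool apply_moves, never from a script. Its arguments are lists of equal length, an entry for each row: "claw": the finger opening in m, from 0 to 0.0854; "xyz": the shift along the tool's x, y, z in m, a list of three; "twist": the turn, a rotation vector about the tool's x, y, z in rad, a list of three. A call has 1 to 20 rows; each row shifts and turns the commanded pose from where the row before left it, along the tool's axes as they then stand; what a row does not reach is not made up. A row lasts 1/10 s, in which the tool goes at most 50 mm and 8.59 degrees, less where a joint would pass 70% of its speed; a pose out of reach is approached as far as the arm can. A call with a gripper value outside its range is refused whole. The fingers move at their own pace and stop on an object; "force" is the grip in N (left out, the last holds). Time passes only in rows, so rows that do not move let the fingers close. It gives the time, the measured TCP pose, the force, the opening and the grip force at its end, in the units of the state.
- bot.observe(): the state, without advancing time (a new reading comes with each control period).
- bot.grab_frame(name): name is "scene" or "top"; returns a dict with "img" (420x560x3 uint8, red, green, blue), "vfov" (degrees; the focal length in pixels is half the picture's height over the tangent of half this angle, whatever the lens; pixels are square), "cx", "cy" (the principal point, pixels), "view" (4x4, takes a point from world to camera coordinates). Camera axes: x right, y up, looking along -z (the intrinsics and any distortion apply to the point x, -y, -z); pixel columns grow to the right and rows downward; lengths in m; the calibration is good to about 2 mm. A picture is of the moment at which its call begins. There is no depth.
- bot.job_done(): hands the job in; it is judged then, once.
Trained networks look in the newest picture that a camera, given by its name, has taken for a name from the list of things; names that differ only in an ending like _2 or _b are one class to them, and where a whole thing is asked for, a point or a joint stands for the part that bears it (a point fixed in the world has none). Each returns a list of dicts, best first, with "score" (0 to 1); they miss things now and then, are a little off and sometimes report something else, mostly with a low value. They report only what shows in the picture. A call takes as long as a camera call. They do not tell look-alikes from the thing itself.
- bot.find_in(camera, query): "position" ([x, y, z] in m, in world coordinates, good to about 4 mm: the middle of the surface that is visible of it).
The state is a dict: "clock": time; "qpos": joint angles; "qd": joint speeds; "joint_efforts": joint torques, N m; "position": TCP position; "tool_rot": TCP orientation; "force": force on the tool from outside, world axes, zero at the start; "moment": the same for the moment, N m; "grip_width": finger opening in m; "finger_force": force on a finger pad.
Only numpy, scipy, OpenCV 4.12 (cv2) and the standard library are available. Lean on these libraries where they do the work, as an engineer would, in place of code of your own. Each camera call takes 0.05 s, during which the arm holds its last target. There are 200 camera calls.

## Working session

There is one attempt and no reset: what is moved stays moved. The work goes in short steps, Python scripts to look and compute and a tool call to move; the robot and the scene stay as the last step left them, time stands still between calls to the robot, and variables do not carry over. Pictures are saved under pics/ and viewed, at most 10 in all, crops included, and the job is handed in when it is done.

Besides the shell and the picture viewer there is one more tool, called in YAML: its name, and indented under it one key for each argument. apply_moves: Moves the arm, as the interface text tells. Its arguments: {"type":"object","properties":{"claw":{"type":"array"},"xyz":{"type":"array"},"twist":{"type":"array"},"force":{"type":"number"}},"required":["claw","xyz","twist"]}

```bash
mkdir -p pics
cat > h.py <<'E'
import numpy as np, cv2
from workcell import bot
def snap(cam,name):
    f=bot.grab_frame(cam); cv2.imwrite(f'pics/{name}.png',f['img'][:,:,::-1]); np.save(f'pics/{name}.npy',np.array([f['vfov'],f['cx'],f['cy'],*np.array(f['view']).ravel()])); return f
def cal(name):
    a=np.load(f'pics/{name}.npy'); return a[0],a[1],a[2],a[3:].reshape(4,4)
def ray(name,u,v,z):
    vf,cx,cy,V=cal(name); F=210/np.tan(np.radians(vf)/2)
    d=np.array([(u-cx)/F,-(v-cy)/F,-1]); R=V[:3,:3]; o=-R.T@V[:3,3]; w=R.T@d
    return o+w*(z-o[2])/w[2]
def px(name,P):
    vf,cx,cy,V=cal(name); F=210/np.tan(np.radians(vf)/2)
    c=V[:3,:3]@np.array(P)+V[:3,3]; return cx+F*c[0]/-c[2], cy-F*c[1]/-c[2]
E
python3 - <<'E'
from h import *
for c in('top','scene'):
    f=snap(c,c+'0'); print(c,f['vfov'],f['cx'],f['cy'],[k for k in f]); 
    V=np.array(f['view']); print((-V[:3,:3].T@V[:3,3]).round(3))
    for q in('wedge_board','wedge','wedge_butt','offcut','hammer','torpedo_level','chisel','tape_measure','marker','bay'):
        try: print(q,[(np.round(d['position'],3).tolist(),round(d['score'],2)) for d in bot.find_in(c,q)][:4])
        except Exception as e: print(q,e)
a=cv2.imread('pics/top0.png');cv2.imwrite('pics/top0b.png',cv2.resize(a,(800,600)))
print(bot.observe())
E
```

```text
top 48.84153877133047 274.76204104337677 205.49593945472344 ['img', 'vfov', 'cx', 'cy', 'view']
[-0.021 -0.216  1.423]
wedge_board [([0.556, 0.081, 0.01], 0.73)]
wedge [([0.511, -0.019, 0.042], 0.8), ([0.371, -0.275, 0.017], 0.47)]
wedge_butt [([0.51, -0.013, 0.036], 0.93), ([0.371, -0.272, 0.017], 0.75)]
offcut [([0.486, 0.348, 0.036], 0.83)]
hammer [([0.601, -0.324, 0.021], 0.82)]
torpedo_level [([0.635, 0.46, 0.049], 0.7)]
chisel [([0.714, 0.379, 0.016], 0.81)]
tape_measure [([0.748, 0.149, 0.035], 0.75)]
marker [([0.352, 0.266, 0.012], 0.64)]
bay [([0.554, 0.075, 0.015], 0.84), ([0.71, 0.38, 0.015], 0.69), ([0.347, 0.266, 0.012], 0.22)]
scene 53.035173088589985 278.7877083370445 209.48851840395335 ['img', 'vfov', 'cx', 'cy', 'view']
[ 1.19  -0.667  0.956]
wedge_board [([0.572, 0.057, 0.013], 0.65)]
wedge [([0.518, -0.022, 0.039], 0.87), ([0.374, -0.274, 0.02], 0.72)]
wedge_butt [([0.519, -0.025, 0.038], 0.75), ([0.574, 0.061, 0.012], 0.71), ([0.375, -0.282, 0.019], 0.6)]
offcut [([0.499, 0.335, 0.036], 0.69)]
hammer [([0.607, -0.348, 0.02], 0.67)]
torpedo_level [([0.643, 0.447, 0
[... 199 characters left out ...]
)]
{'clock': 1.1, 'qpos': array([ 1.2627519 ,  0.52139486, -0.03630693,  1.599509  ,  0.02122618,
        1.02112389, -0.11280298]), 'qd': array([-0.00059075, -0.00045226, -0.00026934, -0.00019684, -0.00010184,
        0.00095936,  0.00013497]), 'joint_efforts': array([-9.72103444e-04, -9.26854348e+01,  1.97876908e+00, -3.70246947e+01,
        1.81678031e-02,  2.16713277e-03,  5.28623886e-06]), 'position': array([ 0.14722146, -0.60739167,  0.20789069]), 'tool_rot': array([-3.14154470e+00,  2.29500672e-05,  2.37818380e-01]), 'force': array([ 0.31878818,  0.18226881, -0.95817902]), 'moment': array([ 0.02374575, -0.01591376, -0.03710702]), 'finger_force': 0.0, 'grip_width': 0.08502146313362526}
```

View pics/top0b.png

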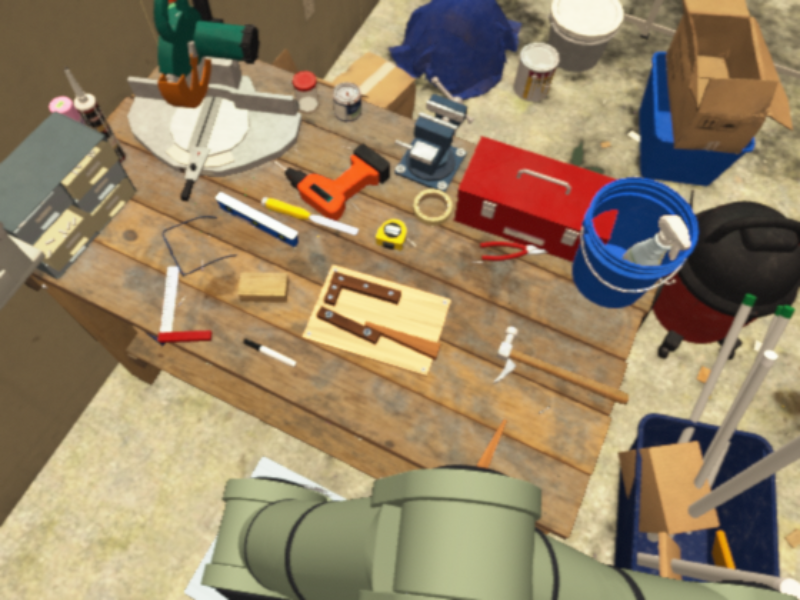

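View pics/scene0.png

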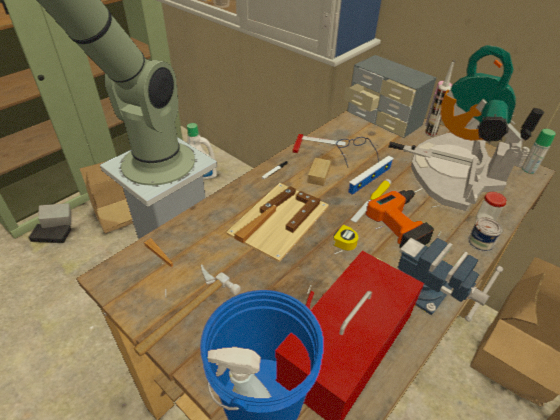

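Run:
```python
import cv2
a=cv2.imread('pics/top0.png')
c=lambda a,x,y,w,h,s,n:cv2.imwrite(n,cv2.resize(a[y:y+h,x:x+w],None,fx=s,fy=s,interpolation=cv2.INTER_CUBIC))
c(a,160,180,160,120,5,'pics/tc1.png')
c(a,320,215,140,105,5,'pics/tc2.png')
a=cv2.imread('pics/scene0.png')
c(a,140,140,200,150,4,'pics/sc1.png')
```

```text
(no output)
```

View pics/tc1.png

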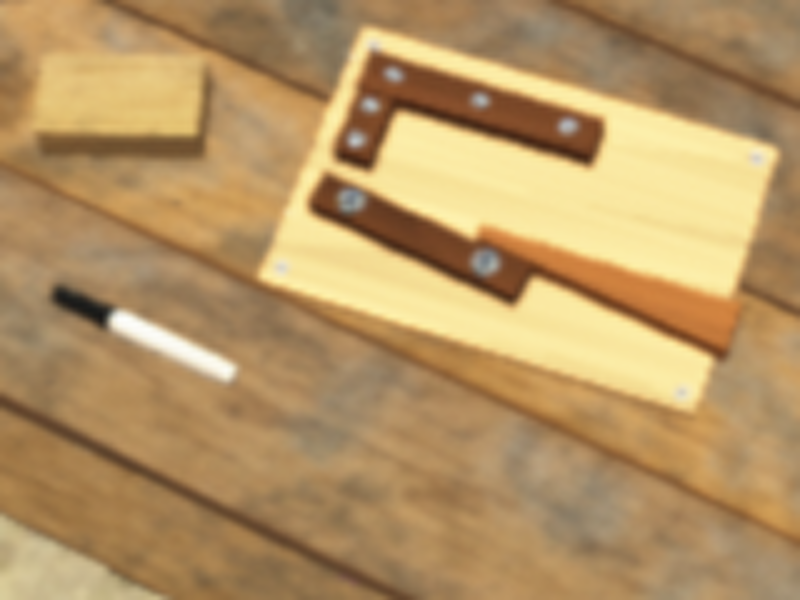

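View pics/tc2.png

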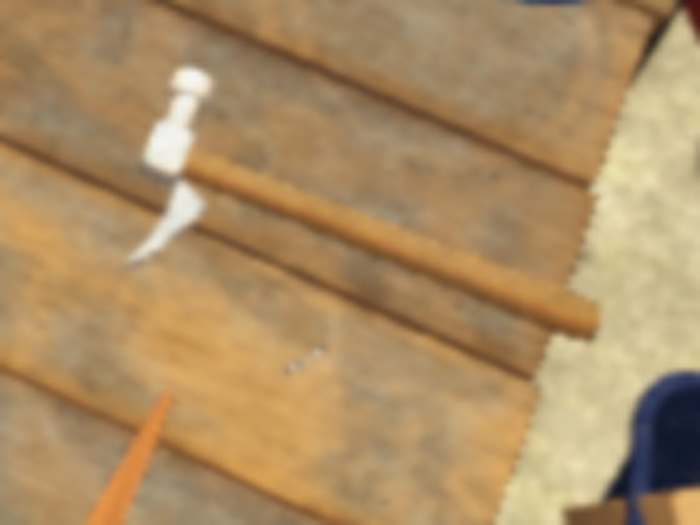

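View pics/sc1.png

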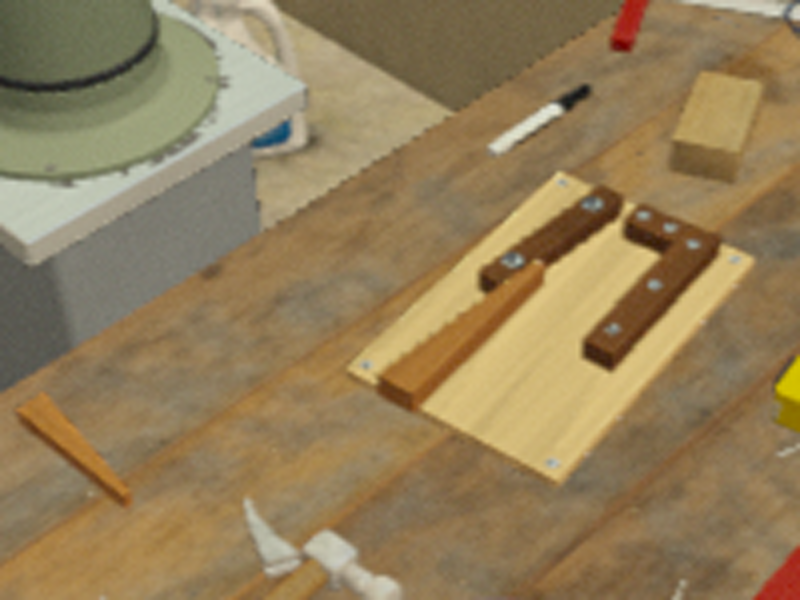

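Run:
```python
from h import *
from scipy.optimize import least_squares
T=lambda u,v:(160+u/5,180+v/5)
H=lambda u,v:(320+u/5,215+v/5)
S=lambda u,v:(140+u/4,140+v/4)
bt=[T(365,27),T(778,150),T(695,408),T(262,280)]
bs=[S(753,260),S(560,480),S(350,370),S(560,172)]
P=np.array([[.1,.15],[.1,-.15],[-.1,-.15],[-.1,.15]])
for n,b in(('top0',bt),('scene0',bs)):
    W=np.array([ray(n,*p,.012)[:2] for p in b]); c=W.mean(0)
    def f(x):
        R=np.array([[np.cos(x[2]),-np.sin(x[2])],[np.sin(x[2]),np.cos(x[2])]]); return (P@R.T+x[:2]-W).ravel()
    s=least_squares(f,[*c,0]); print(n,s.x.round(4),(s.fun*1000).round(1))
    for nm,p,z in(('offcut',[T(40,55),T(208,57),T(205,142),T(36,135)] if n=='top0' else [S(700,72),S(763,83),S(737,152),S(672,140)],.038),
      ('wedge',[T(482,226),T(742,303),T(730,352)] if n=='top0' else [S(545,262),S(413,408-18),S(380,380)],.036),
      ('hammer faceTop,end,headmid,claw',[H(190,80),H(598,318),H(168,148),H(132,262),H(300,200)] if n=='top0' else [S(385,585),S(325,550),S(250,500)],.02)):
        print(nm,[ray(n,*q,z)[:2].round(3).tolist() for q in p])
for q in ((.6,-.1,0),(.5,.3,0)): print(px('top0',q))
```

```text
top0 [0.5449 0.0792 0.1474] [ 0.1  0.8  2.7 -0.  -2.6 -2.3 -0.2  1.6]
offcut [[0.492, 0.419], [0.542, 0.317], [0.485, 0.286], [0.44, 0.389]]
wedge [[0.514, 0.094], [0.541, -0.081], [0.506, -0.088]]
hammer faceTop,end,headmid,claw [[0.651, -0.212], [0.614, -0.504], [0.6, -0.217], [0.517, -0.226], [0.605, -0.307]]
scene0 [0.548  0.0811 0.1461] [ 1.2  4.   1.6 -1.9 -2.2 -2.1 -0.7 -0. ]
offcut [[0.445, 0.391], [0.498, 0.418], [0.543, 0.319], [0.491, 0.293]]
wedge [[0.516, 0.098], [0.541, -0.077], [0.515, -0.086]]
hammer faceTop,end,headmid,claw [[0.647, -0.208], [0.595, -0.215], [0.523, -0.222]]
(np.float64(320.0496660871076), np.float64(232.2397709357695))
(np.float64(201.15605830989372), np.float64(208.28200716855352))
```

apply_moves:
  claw: [0.085,0.085,0.085,0.085,0.085,0.085,0.085,0.085,0.085,0.085,0.085,0.085]
  xyz:
    - [0.0296,-0.0149,0]
    - [0.0296,-0.0149,0]
    - [0.0296,-0.0149,0]
    - [0.0296,-0.0149,0]
    - [0.0296,-0.0149,0]
    - [0.0296,-0.0149,0]
    - [0.0296,-0.0149,0]
    - [0.0296,-0.0149,0]
    - [0.0296,-0.0149,0]
    - [0.0296,-0.0149,0]
    - [0.0296,-0.0149,0]
    - [0.0296,-0.0149,0]
  twist:
    - [0,0,0]
    - [0,0,0]
    - [0,0,0]
    - [0,0,0]
    - [0,0,0]
    - [0,0,0]
    - [0,0,0]
    - [0,0,0]
    - [0,0,0]
    - [0,0,0]
    - [0,0,0]
    - [0,0,0]

```text
clock: 2.3
position: [0.4513, -0.349, 0.2081]
tool_rot: [3.141, -0.0, 0.238]
force: [0.4, -0.1, 0.2]
grip_width: 0.0851
finger_force: 0.0
```

```bash
cat >> h.py <<'E'
def plan(x,y,z,yaw,tilt=False):
    "tool-frame shift (at present orientation) and twist to a tool-down pose"
    from scipy.spatial.transform import Rotation as R
    s=bot.observe(); A=R.from_euler('xyz',s['tool_rot']); B=R.from_euler('xyz',[np.pi,0,yaw])
    d=np.array([x,y,z])-s['position']
    print('t',s['clock'],'pos',s['position'].round(4),'rot',s['tool_rot'].round(4),'q',s['qpos'].round(2),'F',s['force'].round(2),'w',round(s['grip_width'],4),round(s['finger_force'],1))
    print('shift',A.inv().apply(d).round(4),'twist',(A.inv()*B).as_rotvec().round(4),'shift in final frame',B.inv().apply(d).round(4))
E
python3 - <<'E'
from h import *
plan(.492,.354,.208,2.036)
for p in((340,178),(400,180),(322,155)): print(ray('top0',*p,.0).round(3))
E
```

```text
t 2.3 pos [ 0.4513 -0.349   0.2081] rot [ 3.1414e+00 -2.0000e-04  2.3770e-01] q [ 0.65  0.44 -0.13  1.74  0.07  0.97 -0.84] F [ 0.45 -0.07  0.22] w 0.0851 0.0
shift [ 2.051e-01 -6.737e-01 -1.000e-04] twist [ 3.0000e-04  1.0000e-04 -1.7983e+00] shift in final frame [6.100e-01 3.518e-01 1.000e-04]
[ 0.823 -0.079  0.   ]
[ 0.911 -0.273  0.   ]
[0.883 0.016 0.   ]
```

apply_moves:
  claw: [0.085,0.085,0.085,0.085,0.085,0.085,0.085,0.085,0.085,0.085,0.085,0.085,0.085,0.085,0.085]
  xyz:
    - [0,0,0]
    - [0,0,0]
    - [0,0,0]
    - [0,0,0]
    - [0,0,0]
    - [0,0,0]
    - [0,0,0]
    - [0,0,0]
    - [0,0,0]
    - [0,0,0]
    - [0,0,0]
    - [0,0,0]
    - [0,0,0]
    - [0,0,0]
    - [0,0,0]
  twist:
    - [0,0,-0.12]
    - [0,0,-0.12]
    - [0,0,-0.12]
    - [0,0,-0.12]
    - [0,0,-0.12]
    - [0,0,-0.12]
    - [0,0,-0.12]
    - [0,0,-0.12]
    - [0,0,-0.12]
    - [0,0,-0.12]
    - [0,0,-0.12]
    - [0,0,-0.12]
    - [0,0,-0.12]
    - [0,0,-0.12]
    - [0,0,-0.12]

```text
clock: 3.8
position: [0.4503, -0.3501, 0.208]
tool_rot: [-3.142, 0.0, 2.043]
force: [0.3, 0.4, 0.0]
grip_width: 0.0849
finger_force: 0.0
```

apply_moves:
  claw: [0.085,0.085,0.085,0.085,0.085,0.085,0.085,0.085,0.085,0.085,0.085,0.085,0.085,0.085,0.085,0.085,0.085,0.085,0.085,0.085]
  xyz:
    - [0.0305,0.0176,0.005]
    - [0.0305,0.0176,0.005]
    - [0.0305,0.0176,0.005]
    - [0.0305,0.0176,0.005]
    - [0.0305,0.0176,0.005]
    - [0.0305,0.0176,0.005]
    - [0.0305,0.0176,0.005]
    - [0.0305,0.0176,0.005]
    - [0.0305,0.0176,0.005]
    - [0.0305,0.0176,0.005]
    - [0.0305,0.0176,0.005]
    - [0.0305,0.0176,0.005]
    - [0.0305,0.0176,0.005]
    - [0.0305,0.0176,0.005]
    - [0.0305,0.0176,0.005]
    - [0.0305,0.0176,0.005]
    - [0.0305,0.0176,0.005]
    - [0.0305,0.0176,0.005]
    - [0.0305,0.0176,0.005]
    - [0.0305,0.0176,0.005]
  twist:
    - [0,0,0]
    - [0,0,0]
    - [0,0,0]
    - [0,0,0]
    - [0,0,0]
    - [0,0,0]
    - [0,0,0]
    - [0,0,0]
    - [0,0,0]
    - [0,0,0]
    - [0,0,0]
    - [0,0,0]
    - [0,0,0]
    - [0,0,0]
    - [0,0,0]
    - [0,0,0]
    - [0,0,0]
    - [0,0,0]
    - [0,0,0]
    - [0,0,0]

```text
clock: 5.8
position: [0.49, 0.3546, 0.1077]
tool_rot: [3.141, 0.0, 2.038]
force: [0.7, -1.0, -0.6]
grip_width: 0.0851
finger_force: 0.0
```

Run:
```python
from h import *
plan(.492,.354,.024,2.036)
```

```text
t 5.8 pos [0.49   0.3546 0.1077] rot [3.1415e+00 2.0000e-04 2.0375e+00] q [-0.33  0.67 -0.58  1.72  0.45  0.89 -0.64] F [ 0.72 -1.03 -0.58] w 0.0851 0.0
shift [-0.0014  0.0015  0.0837] twist [0.0001 0.0002 0.0015] shift in final frame [-0.0014  0.0015  0.0837]
```

apply_moves:
  claw: [0.085,0.085,0.085,0.085,0.085,0.085,0.085,0.085,0.04,0.04,0.04,0.04,0.04,0.04,0.04,0.04]
  xyz:
    - [0,0.001,0.012]
    - [0,0,0.012]
    - [0,0,0.012]
    - [0,0,0.012]
    - [0,0,0.012]
    - [0,0,0.012]
    - [0,0,0.012]
    - [0,0,0]
    - [0,0,0]
    - [0,0,0]
    - [0,0,0]
    - [0,0,0]
    - [0,0,0]
    - [0,0,0]
    - [0,0,0]
    - [0,0,0]
  twist:
    - [0,0,0]
    - [0,0,0]
    - [0,0,0]
    - [0,0,0]
    - [0,0,0]
    - [0,0,0]
    - [0,0,0]
    - [0,0,0]
    - [0,0,0]
    - [0,0,0]
    - [0,0,0]
    - [0,0,0]
    - [0,0,0]
    - [0,0,0]
    - [0,0,0]
    - [0,0,0]
  force: 40

```text
clock: 7.4
position: [0.4909, 0.3536, 0.0239]
tool_rot: [3.142, -0.0, 2.038]
force: [0.1, 0.4, -0.1]
grip_width: 0.0399
finger_force: 0.0
```

Run:
```python
from h import *
s=snap('top','g1'); snap('scene','g1s')
a=cv2.imread('pics/g1.png')[160:265,130:270];b=cv2.imread('pics/g1s.png')[120:225,240:380]
cv2.imwrite('pics/g1c.png',cv2.resize(np.hstack([a,b]),(800,300),interpolation=cv2.INTER_CUBIC))
plan(.492,.354,.11,2.036)
```

```text
t 7.5 pos [0.4909 0.3536 0.0239] rot [ 3.1416e+00 -1.0000e-04  2.0378e+00] q [-0.37  0.78 -0.52  1.76  0.54  0.75 -0.7 ] F [-0.63  0.45 -0.07] w 0.0398 0.0
shift [-0.0002  0.0012 -0.0861] twist [ 0.     -0.0001  0.0018] shift in final frame [-0.0002  0.0012 -0.0861]
```

View pics/g1c.png

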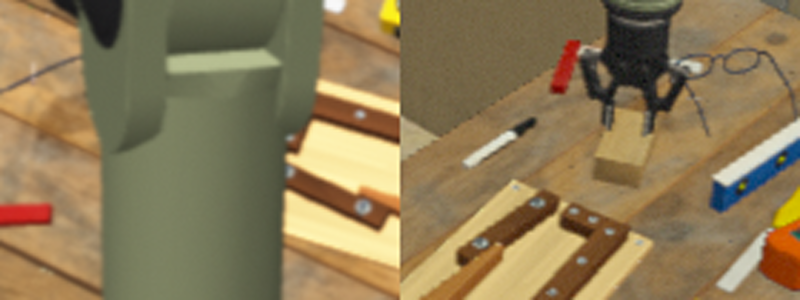

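Run:
```python
from h import *
s=bot.observe(); P=s['position']; t=np.array([np.sin(2.038),-np.cos(2.038),0])
for z in(0.024,.038,.06):
  for w in (-.02,0,.02,.03): print(z,w,np.round(px('g1s',[*(P+t*w)[:2],z]),1))
a=cv2.imread('pics/g1s.png')[130:205,285:385]
cv2.imwrite('pics/g1d.png',cv2.resize(a,(800,600),interpolation=cv2.INTER_CUBIC))
print(bot.find_in('scene','offcut'))
```

```text
0.024 -0.02 [313.  169.6]
0.024 0 [318.3 170.6]
0.024 0.02 [323.7 171.6]
0.024 0.03 [326.4 172.1]
0.038 -0.02 [313.2 166.6]
0.038 0 [318.6 167.5]
0.038 0.02 [324.1 168.5]
0.038 0.03 [326.8 169. ]
0.06 -0.02 [313.7 161.6]
0.06 0 [319.2 162.6]
0.06 0.02 [324.7 163.6]
0.06 0.03 [327.4 164.1]
[{'position': [0.5037, 0.3271, 0.0384], 'score': 0.65}, {'position': [0.3606, 0.2553, 0.0122], 'score': 0.47}]
```

View pics/g1d.png

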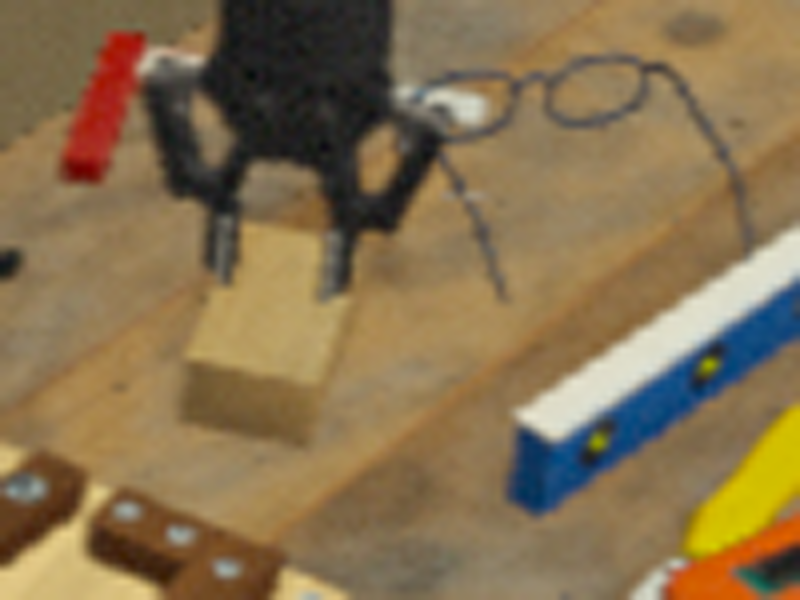

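apply_moves:
  claw: [0.05,0.05,0.05,0.05,0.05]
  xyz:
    - [0,0,0]
    - [0,0,0]
    - [0,0,0.001]
    - [0,0,0.001]
    - [0,0,0]
  twist:
    - [0,0,0]
    - [0,0,0]
    - [0,0,0]
    - [0,0,0]
    - [0,0,0]

```text
clock: 8.05
position: [0.4908, 0.3535, 0.0217]
tool_rot: [-3.141, 0.0, 2.038]
force: [0.6, 1.2, 0.4]
grip_width: 0.0495
finger_force: 0.0
```

apply_moves:
  claw: [0.05,0.05,0.05,0.05]
  xyz:
    - [0,0,0.001]
    - [0,0,0.001]
    - [0,0,0.001]
    - [0,0,0]
  twist:
    - [0,0,0]
    - [0,0,0]
    - [0,0,0]
    - [0,0,0]

```text
clock: 8.45
position: [0.4908, 0.3536, 0.0188]
tool_rot: [-3.141, 0.0, 2.038]
force: [-0.5, 0.0, -0.1]
grip_width: 0.0499
finger_force: 0.0
```

apply_moves:
  claw: [0.05,0.05,0.05,0.05]
  xyz:
    - [0,0,0.001]
    - [0,0,0.001]
    - [0,0,0.001]
    - [0,0,0]
  twist:
    - [0,0,0]
    - [0,0,0]
    - [0,0,0]
    - [0,0,0]

```text
clock: 8.85
position: [0.4908, 0.3536, 0.0158]
tool_rot: [-3.141, 0.0, 2.038]
force: [0.5, 0.5, 0.7]
grip_width: 0.0498
finger_force: 0.0
```

apply_moves:
  claw: [0.05,0.05,0.05,0.05]
  xyz:
    - [0,0,0.001]
    - [0,0,0.001]
    - [0,0,0.001]
    - [0,0,0]
  twist:
    - [0,0,0]
    - [0,0,0]
    - [0,0,0]
    - [0,0,0]

```text
clock: 9.25
position: [0.4908, 0.3536, 0.0128]
tool_rot: [-3.141, -0.0, 2.038]
force: [0.9, 0.1, -0.1]
grip_width: 0.05
finger_force: 0.0
```

Run:
```python
from h import *
snap('scene','g2s')
a=cv2.imread('pics/g2s.png')[130:205,285:385]
cv2.imwrite('pics/g2d.png',cv2.resize(a,(800,600),interpolation=cv2.INTER_CUBIC))
plan(.492,.354,.11,2.036)
```

```text
t 9.3 pos [0.4909 0.3536 0.0128] rot [-3.1415 -0.      2.0378] q [-0.38  0.8  -0.51  1.76  0.55  0.73 -0.71] F [ 0.24  0.34 -0.45] w 0.0501 0.0
shift [-0.0002  0.0012 -0.0972] twist [-0.0001 -0.      0.0018] shift in final frame [-0.0002  0.0012 -0.0972]
```

View pics/g2d.png

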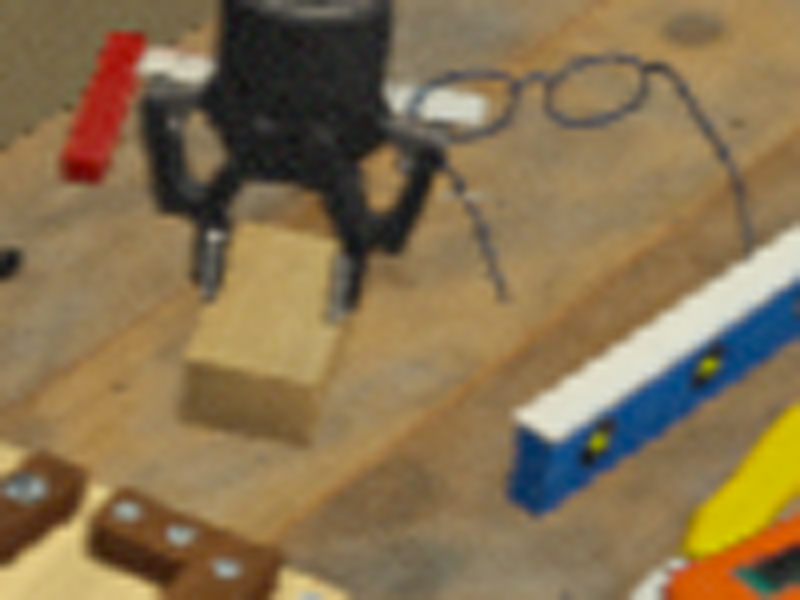

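apply_moves:
  claw: [0.085,0.085,0.085,0.085,0.085,0.04,0.04,0.04,0.04,0.04,0.04,0.04]
  xyz:
    - [0,0,0]
    - [0,0,0]
    - [0,0,0]
    - [0,0,0.003]
    - [0,0,0.003]
    - [0,0,0]
    - [0,0,0]
    - [0,0,0]
    - [0,0,0]
    - [0,0,0]
    - [0,0,0]
    - [0,0,0]
  twist:
    - [0,0,0]
    - [0,0,0]
    - [0,0,0]
    - [0,0,0]
    - [0,0,0]
    - [0,0,0]
    - [0,0,0]
    - [0,0,0]
    - [0,0,0]
    - [0,0,0]
    - [0,0,0]
    - [0,0,0]
  force: 40

```text
clock: 10.5
position: [0.4909, 0.3537, 0.0071]
tool_rot: [3.142, -0.0, 2.038]
force: [-1.6, -1.2, 5.3]
grip_width: 0.0578
finger_force: 42.3
```

apply_moves:
  claw: [0.085,0.085,0.085,0.085,0.085,0.04,0.04,0.04,0.04,0.04,0.04,0.04]
  xyz:
    - [0,0,0]
    - [0,0,0]
    - [0,0,0]
    - [0,0,0.002]
    - [0,0,0.002]
    - [0,0,0]
    - [0,0,0]
    - [0,0,0]
    - [0,0,0]
    - [0,0,0]
    - [0,0,0]
    - [0,0,0]
  twist:
    - [0,0,0]
    - [0,0,0]
    - [0,0,0]
    - [0,0,0]
    - [0,0,0]
    - [0,0,0]
    - [0,0,0]
    - [0,0,0]
    - [0,0,0]
    - [0,0,0]
    - [0,0,0]
    - [0,0,0]
  force: 40

```text
clock: 11.7
position: [0.491, 0.3537, 0.0031]
tool_rot: [3.141, -0.0, 2.038]
force: [-0.8, -0.8, 5.6]
grip_width: 0.0587
finger_force: 43.4
```

apply_moves:
  claw: [0.04,0.04,0.04,0.04,0.04,0.04]
  xyz:
    - [0,0,-0.008]
    - [0,0,-0.016]
    - [0,0,-0.026]
    - [0,0,-0.026]
    - [0,0,-0.026]
    - [0,0,0]
  twist:
    - [0,0,0]
    - [0,0,0]
    - [0,0,0]
    - [0,0,0]
    - [0,0,0]
    - [0,0,0]

```text
clock: 12.3
position: [0.4922, 0.3549, 0.1093]
tool_rot: [3.136, -0.001, 2.038]
force: [0.3, 0.6, -2.7]
grip_width: 0.0587
finger_force: 43.8
```

Run:
```python
from h import *
snap('scene','g3s')
a=cv2.imread('pics/g3s.png')[115:190,275:375]
cv2.imwrite('pics/g3d.png',cv2.resize(a,(800,600),interpolation=cv2.INTER_CUBIC))
c,s=np.cos(.147),np.sin(.147); lx,ly=.008,.037
plan(.5465+c*lx-s*ly,.080+s*lx+c*ly,.11,.147+np.pi/2)
```

```text
t 12.35 pos [0.4917 0.3542 0.1074] rot [ 3.1383e+00 -4.0000e-04  2.0376e+00] q [-0.33  0.67 -0.58  1.72  0.46  0.89 -0.64] F [-0.21  0.11 -2.24] w 0.0585 43.8
shift [-0.2369 -0.0552 -0.0029] twist [ 0.0032 -0.0009  0.3198] shift in final frame [-0.2422  0.022  -0.0026]
```

View pics/g3d.png

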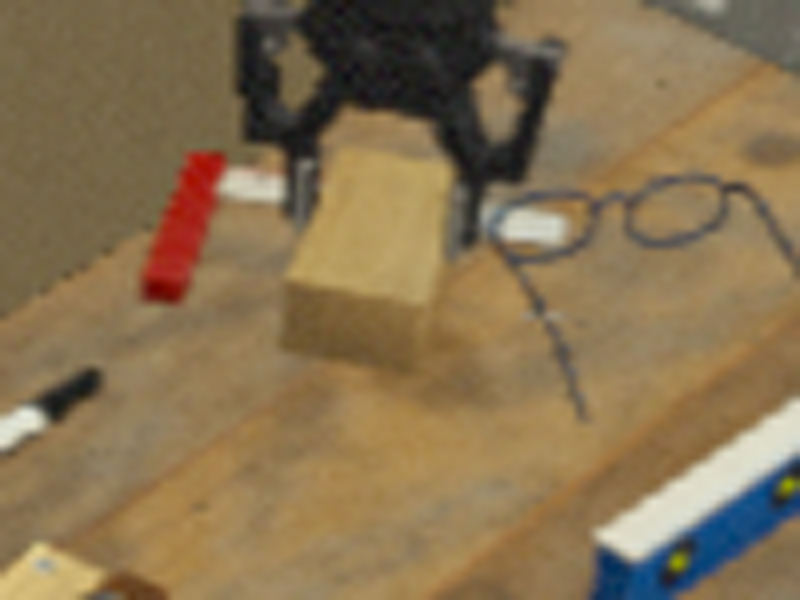

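Run:
```python
from h import *
s=bot.observe(); P=s['position']; t=np.array([np.sin(2.038),-np.cos(2.038),0])
for z in(0.11,.12,.13,.14):
  for w in (-.034,.034): print(z,w,np.round(px('g3s',[*(P+t*w)[:2],z]),1))
# offcut top corners as seen
for u,v in((335,150),(450,165),(430,305),(287,282)): print(ray('g3s',275+u/8,115+v/8,.1425).round(3))
```

```text
0.11 -0.034 [311.2 149.5]
0.11 0.034 [330.3 152.8]
0.12 -0.034 [311.4 147.1]
0.12 0.034 [330.6 150.4]
0.13 -0.034 [311.7 144.7]
0.13 0.034 [330.9 148. ]
0.14 -0.034 [311.9 142.3]
0.14 0.034 [331.2 145.6]
[0.442 0.391 0.142]
[0.487 0.417 0.142]
[0.545 0.324 0.142]
[0.491 0.296 0.142]
```

apply_moves:
  claw: [0.04,0.04,0.04,0.04,0.04,0.04,0.04,0.04,0.04,0.04,0.04,0.04,0.04,0.04,0.04,0.04,0.04]
  xyz:
    - [0,0,0]
    - [0,0,0]
    - [0,0,0]
    - [0,0,0]
    - [-0.0202,0.0018,0]
    - [-0.0202,0.0018,0]
    - [-0.0202,0.0018,0]
    - [-0.0202,0.0018,0]
    - [-0.0202,0.0018,0]
    - [-0.0202,0.0018,0]
    - [-0.0202,0.0018,0]
    - [-0.0202,0.0018,0]
    - [-0.0202,0.0018,0]
    - [-0.0202,0.0018,0]
    - [-0.0202,0.0018,0]
    - [-0.0202,0.0018,0]
    - [0,0,0]
  twist:
    - [0,0,0.08]
    - [0,0,0.08]
    - [0,0,0.08]
    - [0,0,0.08]
    - [0,0,0]
    - [0,0,0]
    - [0,0,0]
    - [0,0,0]
    - [0,0,0]
    - [0,0,0]
    - [0,0,0]
    - [0,0,0]
    - [0,0,0]
    - [0,0,0]
    - [0,0,0]
    - [0,0,0]
    - [0,0,0]

```text
clock: 14.05
position: [0.5479, 0.1138, 0.1044]
tool_rot: [-3.14, 0.001, 1.714]
force: [-0.3, -0.7, -2.4]
grip_width: 0.0588
finger_force: 43.7
```

Run:
```python
from h import *
snap('scene','p1s')
c,s=np.cos(.147),np.sin(.147); lx,ly=.008,.037
plan(.5465+c*lx-s*ly,.080+s*lx+c*ly,.0155,.147+np.pi/2)
print(bot.find_in('scene','offcut'))
```

```text
t 14.1 pos [0.5476 0.1156 0.1045] rot [-3.1406e+00  5.0000e-04  1.7157e+00] q [ 0.05  0.59 -0.5   1.85  0.39  0.8  -0.51] F [ 0.11  0.24 -1.46] w 0.0587 43.7
shift [0.002  0.0018 0.089 ] twist [-0.001   0.0005 -0.0021] shift in final frame [0.002  0.0017 0.089 ]
[]
```

apply_moves:
  claw: [0.04,0.04,0.04,0.04,0.04,0.04,0.04,0.04,0.04,0.04]
  xyz:
    - [0.002,0.0015,0.005]
    - [0,0,0.014]
    - [0,0,0.016]
    - [0,0,0.016]
    - [0,0,0.014]
    - [0,0,0.01]
    - [0,0,0.006]
    - [0,0,0.004]
    - [0,0,0.002]
    - [0,0,0]
  twist:
    - [0,0,0]
    - [0,0,0]
    - [0,0,0]
    - [0,0,0]
    - [0,0,0]
    - [0,0,0]
    - [0,0,0]
    - [0,0,0]
    - [0,0,0]
    - [0,0,0]

```text
clock: 15.15
position: [0.5491, 0.1193, 0.018]
tool_rot: [3.141, -0.0, 1.718]
force: [-1.0, -0.1, -0.8]
grip_width: 0.0585
finger_force: 43.7
```

apply_moves:
  claw: [0.04,0.04,0.04]
  xyz:
    - [0,0,0.001]
    - [0,0,0.001]
    - [0,0,0]
  twist:
    - [0,0,0]
    - [0,0,0]
    - [0,0,0]

```text
clock: 15.45
position: [0.549, 0.1192, 0.016]
tool_rot: [3.141, -0.0, 1.718]
force: [0.0, 0.3, -2.5]
grip_width: 0.0587
finger_force: 43.7
```

apply_moves:
  claw: [0.04,0.04,0.04]
  xyz:
    - [0,0,0.001]
    - [0,0,0.0005]
    - [0,0,0]
  twist:
    - [0,0,0]
    - [0,0,0]
    - [0,0,0]

```text
clock: 15.75
position: [0.5491, 0.1192, 0.015]
tool_rot: [3.141, 0.0, 1.718]
force: [-3.2, -1.8, 11.5]
grip_width: 0.0587
finger_force: 45.1
```

apply_moves:
  claw: [0.062,0.066,0.075,0.085,0.085,0.085,0.085,0.085,0.085,0.085]
  xyz:
    - [0,0,0]
    - [0,0,0]
    - [0,0,0]
    - [0,0,0]
    - [0,0,-0.01]
    - [0,0,-0.02]
    - [0,0,-0.03]
    - [0,0,-0.03]
    - [0,0,-0.03]
    - [0,0,-0.03]
  twist:
    - [0,0,0]
    - [0,0,0]
    - [0,0,0]
    - [0,0,0]
    - [0,0,0]
    - [0,0,0]
    - [0,0,0]
    - [0,0,0]
    - [0,0,0]
    - [0,0,0]

```text
clock: 16.75
position: [0.5488, 0.1193, 0.1664]
tool_rot: [3.141, -0.0, 1.718]
force: [0.1, -1.4, 0.8]
grip_width: 0.0851
finger_force: 0.0
```

Run:
```python
from h import *
snap('scene','p2s')
f=lambda q:[(np.round(d['position'],3).tolist(),round(d['score'],2)) for d in bot.find_in('scene',q)]
c,s=np.cos(.147),np.sin(.147)
for q in('offcut','wedge','hammer'):
    for p,sc in f(q): d=np.array(p[:2])-[.5465,.08]; print(q,p,sc,'board',np.round([c*d[0]+s*d[1],-s*d[0]+c*d[1]],3))
plan(.604,-.29,.165,np.pi/2+.047)
a=cv2.imread('pics/p2s.png')[150:270,170:330]
cv2.imwrite('pics/p2d.png',cv2.resize(a,(800,600),interpolation=cv2.INTER_CUBIC))
```

```text
offcut [0.554, 0.103, 0.049] 0.65 board [0.011 0.022]
wedge [0.521, -0.025, 0.04] 0.86 board [-0.041 -0.1  ]
wedge [0.376, -0.276, 0.018] 0.72 board [-0.221 -0.327]
hammer [0.609, -0.345, 0.019] 0.78 board [-0.   -0.43]
hammer [0.519, -0.028, 0.038] 0.58 board [-0.043 -0.103]
t 16.95 pos [0.5491 0.1191 0.1652] rot [3.1403e+00 1.0000e-04 1.7176e+00] q [ 0.07  0.52 -0.55  1.79  0.33  0.92 -0.47] F [-0.3   0.03 -0.94] w 0.0851 0.0
shift [-4.127e-01 -5.600e-03  3.000e-04] twist [0.0013 0.0001 0.0998] shift in final frame [-4.112e-01  3.560e-02  2.000e-04]
```

apply_moves:
  claw: [0.085,0.026,0.026,0.026,0.026,0.026,0.026,0.026,0.026,0.026,0.026,0.026,0.026,0.026,0.026,0.026,0.026,0.026,0.026,0.026]
  xyz:
    - [0,0,0]
    - [-0.0365,-0.0025,0]
    - [-0.0365,-0.0025,0]
    - [-0.0365,-0.0025,0]
    - [-0.0365,-0.0025,0]
    - [-0.0365,-0.0025,0]
    - [-0.0365,-0.0025,0]
    - [-0.0365,-0.0025,0]
    - [-0.0365,-0.0025,0]
    - [-0.0365,-0.0025,0]
    - [-0.0365,-0.0025,0]
    - [-0.0365,-0.0025,0]
    - [-0.0365,-0.0025,0]
    - [0,0,0.03]
    - [0,0,0.03]
    - [0,0,0.03]
    - [0,0,0.03]
    - [0,0,0.015]
    - [0,0,0.005]
    - [0,0,0]
  twist:
    - [0,0,0.1]
    - [0,0,0]
    - [0,0,0]
    - [0,0,0]
    - [0,0,0]
    - [0,0,0]
    - [0,0,0]
    - [0,0,0]
    - [0,0,0]
    - [0,0,0]
    - [0,0,0]
    - [0,0,0]
    - [0,0,0]
    - [0,0,0]
    - [0,0,0]
    - [0,0,0]
    - [0,0,0]
    - [0,0,0]
    - [0,0,0]
    - [0,0,0]

```text
clock: 18.95
position: [0.5395, -0.3195, 0.0243]
tool_rot: [-3.141, -0.0, 1.618]
force: [0.0, -0.1, 0.8]
grip_width: 0.0258
finger_force: 0.0
```

apply_moves:
  claw: [0.026,0.026,0.026,0.026,0.026,0.026,0.026]
  xyz:
    - [0,0,0.005]
    - [0,0,0.005]
    - [0,0,0.003]
    - [0,0,0.003]
    - [0,0,0.003]
    - [0,0,0.001]
    - [0,0,0]
  twist:
    - [0,0,0]
    - [0,0,0]
    - [0,0,0]
    - [0,0,0]
    - [0,0,0]
    - [0,0,0]
    - [0,0,0]

```text
clock: 19.65
position: [0.5395, -0.3197, 0.0042]
tool_rot: [-3.141, -0.0, 1.618]
force: [0.5, -0.1, 0.2]
grip_width: 0.0262
finger_force: 0.0
```

Run:
```python
from h import *
for k in('scene','top'):
  snap(k,'h1'+k)
  for q in('hammer','wedge'): print(k,q,[(np.round(d['position'],3).tolist(),round(d['score'],2)) for d in bot.find_in(k,q)])
plan(.54,-.32,0,np.pi/2+.047)
P=bot.observe()['position']
a=cv2.imread('pics/h1scene.png'); u,v=px('h1scene',[.59,-.28,.03]); u,v=int(u),int(v); print(u,v)
cv2.imwrite('pics/h1d.png',cv2.resize(a[v-60:v+60,u-80:u+80],(800,600),interpolation=cv2.INTER_CUBIC)); print('origin',u-80,v-60)
```

```text
scene hammer [([0.611, -0.344, 0.022], 0.67)]
scene wedge [([0.521, -0.029, 0.035], 0.65), ([0.556, 0.103, 0.049], 0.42)]
top hammer [([0.607, -0.484, 0.021], 0.39)]
top wedge [([0.513, -0.016, 0.037], 0.71)]
t 19.95 pos [ 0.5396 -0.3198  0.0045] rot [3.1414e+00 1.0000e-04 1.6177e+00] q [ 0.69  0.81 -0.37  1.71  0.41  0.7   0.15] F [ 0.03  0.3  -1.28] w 0.0258 0.0
shift [-0.0002  0.0004  0.0045] twist [ 0.0002  0.0001 -0.0001] shift in final frame [-0.0002  0.0004  0.0045]
201 288
origin 121 228
```

apply_moves:
  claw: [0.026,0.026,0.026,0.026,0.026]
  xyz:
    - [0,0,0.002]
    - [0,0,0.002]
    - [0,0,0.002]
    - [0,0,0.001]
    - [0,0,0]
  twist:
    - [0,0,0]
    - [0,0,0]
    - [0,0,0]
    - [0,0,0]
    - [0,0,0]

```text
clock: 20.45
position: [0.5394, -0.3197, -0.0029]
tool_rot: [-3.141, -0.0, 1.618]
force: [0.2, -0.1, 0.3]
grip_width: 0.0258
finger_force: 0.0
```

apply_moves:
  claw: [0.026,0.026,0.026,0.026]
  xyz:
    - [0,0,0.001]
    - [0,0,0.001]
    - [0,0,0.001]
    - [0,0,0]
  twist:
    - [0,0,0]
    - [0,0,0]
    - [0,0,0]
    - [0,0,0]

```text
clock: 20.85
position: [0.5395, -0.3197, -0.0057]
tool_rot: [-3.141, -0.0, 1.618]
force: [-0.6, -0.0, -0.7]
grip_width: 0.0262
finger_force: 0.0
```

apply_moves:
  claw: [0.026,0.026,0.026,0.026]
  xyz:
    - [0,0,0.001]
    - [0,0,0.001]
    - [0,0,0.001]
    - [0,0,0]
  twist:
    - [0,0,0]
    - [0,0,0]
    - [0,0,0]
    - [0,0,0]

```text
clock: 21.25
position: [0.5395, -0.3197, -0.0088]
tool_rot: [-3.141, -0.0, 1.618]
force: [-0.3, -0.4, -0.5]
grip_width: 0.026
finger_force: 0.0
```

apply_moves:
  claw: [0.026,0.026,0.026,0.026]
  xyz:
    - [0,0,0.001]
    - [0,0,0.001]
    - [0,0,0.001]
    - [0,0,0]
  twist:
    - [0,0,0]
    - [0,0,0]
    - [0,0,0]
    - [0,0,0]

```text
clock: 21.65
position: [0.5395, -0.3197, -0.0118]
tool_rot: [-3.141, -0.0, 1.618]
force: [-0.7, 0.4, 0.4]
grip_width: 0.0258
finger_force: 0.0
```

View pics/h1d.png

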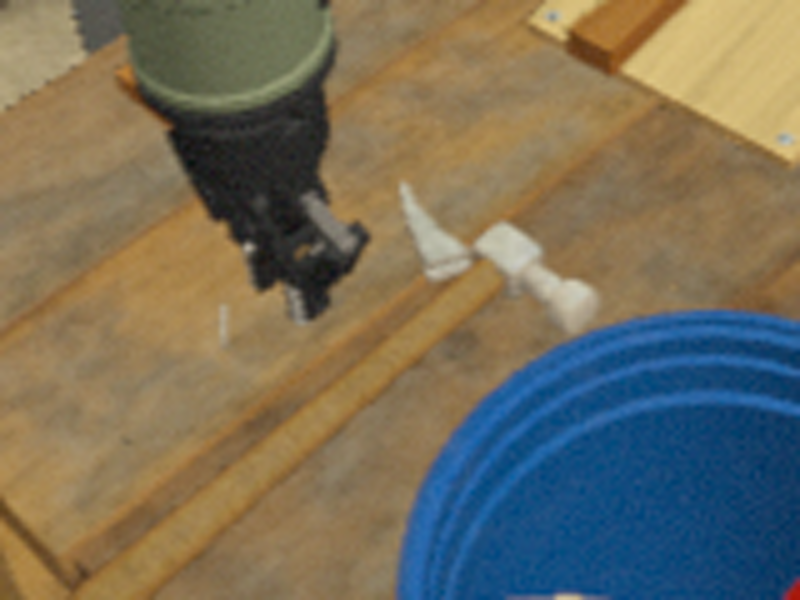

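apply_moves:
  claw: [0.026,0.026,0.026,0.026]
  xyz:
    - [0,0,0.001]
    - [0,0,0.001]
    - [0,0,0.001]
    - [0,0,0]
  twist:
    - [0,0,0]
    - [0,0,0]
    - [0,0,0]
    - [0,0,0]

```text
clock: 22.05
position: [0.5395, -0.3197, -0.0148]
tool_rot: [-3.141, -0.0, 1.618]
force: [-0.1, -1.0, -0.1]
grip_width: 0.0262
finger_force: 0.0
```

Run:
```python
from h import *
o=lambda u,v:(121+u/5,228+v/5)
for n,p,z in(('haft near',(475,285),.022),('haft mid',(330,390),.022),('haft far',(105,580),.022),('head blk top',(510,243),.029),('face c',(578,305),.014),('claw',(403,183),.02)): print(n,ray('h1scene',*o(*p),z).round(3))
for w in(0,.013,.02,-.02):
  for z in(.01,.02,.03,.04): print(w,z,np.round(px('h1scene',[.5395+w,-.3197,z]),1))
plan(.603,-.255,.06,np.pi/2+.047)
```

```text
haft near [ 0.605 -0.244  0.022]
haft mid [ 0.601 -0.34   0.022]
haft far [ 0.607 -0.483  0.022]
head blk top [ 0.602 -0.214  0.029]
face c [ 0.651 -0.211  0.014]
claw [ 0.52  -0.223  0.02 ]
0 0.01 [179.2 290.9]
0 0.02 [178.7 288.7]
0 0.03 [178.2 286.5]
0 0.04 [177.7 284.2]
0.013 0.01 [182.2 293.6]
0.013 0.02 [181.7 291.4]
0.013 0.03 [181.2 289.1]
0.013 0.04 [180.7 286.9]
0.02 0.01 [183.9 295.1]
0.02 0.02 [183.4 292.9]
0.02 0.03 [182.9 290.6]
0.02 0.04 [182.4 288.3]
-0.02 0.01 [174.7 286.9]
-0.02 0.02 [174.1 284.6]
-0.02 0.03 [173.6 282.4]
-0.02 0.04 [173.1 280.1]
t 22.05 pos [ 0.5395 -0.3197 -0.0148] rot [-3.1414e+00 -1.0000e-04  1.6178e+00] q [ 0.68  0.84 -0.36  1.71  0.43  0.67  0.14] F [-0.06 -0.95 -0.13] w 0.0262 0.0
shift [ 0.0617  0.0665 -0.0748] twist [-0.0002 -0.0001 -0.    ] shift in final frame [ 0.0617  0.0665 -0.0748]
```

apply_moves:
  claw: [0.026,0.026,0.026,0.05,0.05,0.05,0.05,0.05,0.05,0.05,0.05,0.05,0.05]
  xyz:
    - [0,0,-0.025]
    - [0,0,-0.03]
    - [0,0,-0.03]
    - [0.0147,0.0166,0]
    - [0.0147,0.0166,0]
    - [0.0147,0.0166,0]
    - [0.0147,0.0166,0]
    - [0,0,0.02]
    - [0,0,0.02]
    - [0,0,0.02]
    - [0,0,0.015]
    - [0,0,0.008]
    - [0,0,0]
  twist:
    - [0,0,0]
    - [0,0,0]
    - [0,0,0]
    - [0,0,0]
    - [0,0,0]
    - [0,0,0]
    - [0,0,0]
    - [0,0,0]
    - [0,0,0]
    - [0,0,0]
    - [0,0,0]
    - [0,0,0]
    - [0,0,0]

```text
clock: 23.35
position: [0.6032, -0.2578, -0.0132]
tool_rot: [-3.141, -0.0, 1.618]
force: [1.7, -1.0, -0.7]
grip_width: 0.0501
finger_force: 0.6
```

apply_moves:
  claw: [0.01,0.01,0.01,0.01,0.01,0.01,0.01,0.01]
  xyz:
    - [0,0,0]
    - [0,0,0]
    - [0,0,0]
    - [0,0,0]
    - [0,0,0]
    - [0,0,0]
    - [0,0,0]
    - [0,0,0]
  twist:
    - [0,0,0]
    - [0,0,0]
    - [0,0,0]
    - [0,0,0]
    - [0,0,0]
    - [0,0,0]
    - [0,0,0]
    - [0,0,0]
  force: 120

```text
clock: 24.15
position: [0.6031, -0.2581, -0.0114]
tool_rot: [3.141, 0.001, 1.618]
force: [-4.6, 0.8, 11.1]
grip_width: 0.0192
finger_force: 117.9
```

apply_moves:
  claw: [0.01,0.01,0.01,0.01,0.01,0.01,0.01]
  xyz:
    - [0,0,-0.01]
    - [0,0,-0.02]
    - [0,0,-0.03]
    - [0,0,-0.03]
    - [0,0,-0.02]
    - [0,0,0]
    - [0,0,0]
  twist:
    - [0,0,0]
    - [0,0,0]
    - [0,0,0]
    - [0,0,0]
    - [0,0,0]
    - [0,0,0]
    - [0,0,0]

```text
clock: 24.85
position: [0.6028, -0.2579, 0.0971]
tool_rot: [-3.141, 0.0, 1.618]
force: [-0.3, -0.7, -6.4]
grip_width: 0.0194
finger_force: 119.1
```

Run:
```python
from h import *
for p in((400,190),(412,205),(430,213),(455,205)): print(p,ray('top0',*p,0).round(3))
plan(.5,-.28,.1,np.pi/2+.047)
for k in('scene','top'):
  snap(k,'l1'+k); print(k,[(np.round(d['position'],3).tolist(),round(d['score'],2)) for d in bot.find_in(k,'hammer')])
o=bot.observe(); print(o['moment'],o['force'])
```

```text
(400, 190) [ 0.873 -0.287  0.   ]
(412, 205) [ 0.835 -0.343 -0.   ]
(430, 213) [ 0.834 -0.409  0.   ]
(455, 205) [ 0.902 -0.477  0.   ]
t 24.85 pos [ 0.6028 -0.2579  0.0971] rot [-3.1414e+00  1.0000e-04  1.6177e+00] q [ 0.58  0.72 -0.42  1.59  0.35  0.91  0.09] F [-0.35 -0.65 -6.37] w 0.0194 119.1
shift [-0.0173 -0.1037 -0.0028] twist [-0.0002  0.0001 -0.0001] shift in final frame [-0.0173 -0.1037 -0.0029]
scene [([0.616, -0.392, 0.13], 0.58)]
top [([0.606, -0.436, 0.13], 0.55)]
[-0.01831142  0.03422776  0.01659293] [-0.01345856 -0.29954591 -5.58311149]
```

apply_moves:
  claw: [0.01,0.01,0.01,0.01,0.01,0.01,0.01,0.01,0.01,0.01,0.01,0.01,0.01,0.01,0.01,0.01,0.01,0.01,0.01,0.01]
  xyz:
    - [-0.0043,-0.018,0]
    - [-0.0043,-0.028,0]
    - [-0.0043,-0.028,0]
    - [-0.0043,-0.028,0]
    - [0,0,0]
    - [0,0,0]
    - [0,0,0]
    - [0,0,0]
    - [0,0,0]
    - [0,0,0]
    - [0,0,0]
    - [0,0,0]
    - [0,0,0]
    - [0,0,0]
    - [0,0,0]
    - [0,0,0]
    - [0,0,0]
    - [0,0,0]
    - [0,0,0]
    - [0,0,0]
  twist:
    - [0,0,0]
    - [0,0,0]
    - [0,0,0]
    - [0,0,0]
    - [0,0,-0.08]
    - [0,0,-0.115]
    - [0,0,-0.115]
    - [0,0,-0.115]
    - [0,0,-0.115]
    - [0,0,-0.115]
    - [0,0,-0.115]
    - [0,0,-0.115]
    - [0,0,-0.115]
    - [0,0,-0.115]
    - [0,0,-0.115]
    - [0,0,-0.115]
    - [0,0,-0.115]
    - [0,0,-0.115]
    - [0,0,-0.096]
    - [0,0,0]

```text
clock: 27.05
position: [0.5017, -0.2797, 0.0966]
tool_rot: [3.14, -0.001, -2.993]
force: [-0.2, -0.0, -4.9]
grip_width: 0.0192
finger_force: 119.5
```

Run:
```python
from h import *
plan(.581,-.166,.006,np.pi+.147)
snap('scene','r1'); snap('top','r1t')
for k in('scene','top'):
  for q in('hammer','wedge'): print(k,q,[(np.round(d['position'],3).tolist(),round(d['score'],2)) for d in bot.find_in(k,q)])
o=bot.observe(); print(o['moment'],o['force'])
# light-grey pixels of the head near expected place
for n,cam in(('r1','scene'),('r1t','top')):
  u,v=px(n,[.45,-.22,.12]); print(n,u,v)
  a=cv2.imread(f'pics/{n}.png').astype(int); m=((a.min(2)>150)&(a.max(2)-a.min(2)<30)).astype('uint8')
  x0,y0=int(u)-40,int(v)-40; N,l,st,ce=cv2.connectedComponentsWithStats(m[y0:y0+80,x0:x0+80])
  for i in range(1,N):
    if st[i,4]>4: print(st[i]+[x0,y0,0,0,0],(ce[i]+[x0,y0]).round(1),ray(n,*(ce[i]+[x0,y0]),.125).round(3))
```

```text
t 27.05 pos [ 0.5017 -0.2797  0.0966] rot [ 3.1403e+00 -6.0000e-04 -2.9929e+00] q [ 0.98  0.72 -0.84  1.8   0.66  0.93  1.56] F [-0.22 -0.03 -4.94] w 0.0192 119.5
shift [-0.0954  0.1006  0.0907] twist [ 0.0012 -0.0006  0.0017] shift in final frame [-0.0951  0.1009  0.0906]
scene hammer [([0.611, -0.269, 0.127], 0.8)]
scene wedge [([0.521, -0.027, 0.037], 0.84), ([0.36, -0.276, 0.017], 0.6)]
top hammer [([0.457, -0.235, 0.131], 0.45)]
top wedge [([0.512, -0.015, 0.039], 0.96)]
[ 0.01920703  0.00090545 -0.05190153] [-0.02364992 -0.38513724 -6.03028114]
r1 182.3333740137779 227.592583342463
[142 187   3  12  18] [142.5 193.4] [ 0.253 -0.214  0.125]
[144 247  23  13  77] [157.9 253.2] [ 0.483 -0.325  0.125]
[145 254  23   9  35] [157.1 258. ] [ 0.495 -0.336  0.125]
r1t 341.0849172803954 275.1264086027023
[346 272   8   6  30] [348.8 274.6] [ 0.46  -0.24   0.125]
```

apply_moves:
  claw: [0.01,0.01,0.01,0.01,0.01,0.01,0.01,0.01,0.01,0.01,0.01,0.01,0.01]
  xyz:
    - [-0.0152,0.0169,0]
    - [-0.0152,0.0169,0]
    - [-0.0152,0.0169,0]
    - [-0.0152,0.0169,0]
    - [-0.0152,0.0169,0]
    - [-0.0152,0.0169,0]
    - [0,0,0]
    - [0,0,0.012]
    - [0,0,0.02]
    - [0,0,0.02]
    - [0,0,0.02]
    - [0,0,0.0195]
    - [0,0,0]
  twist:
    - [0,0,0]
    - [0,0,0]
    - [0,0,0]
    - [0,0,0]
    - [0,0,0]
    - [0,0,0]
    - [0,-0.05,0]
    - [0,0,0]
    - [0,0,0]
    - [0,0,0]
    - [0,0,0]
    - [0,0,0]
    - [0,0,0]

```text
clock: 28.65
position: [0.5804, -0.1653, 0.0031]
tool_rot: [3.14, 0.046, -2.995]
force: [-1.4, 0.2, -5.3]
grip_width: 0.019
finger_force: 119.7
```

Run:
```python
from h import *
plan(.5769,-.1662,.005,np.pi+.147)
snap('scene','r2'); snap('top','r2t')
for k in('scene','top'):
  for q in('hammer','wedge_butt'): print(k,q,[(np.round(d['position'],3).tolist(),round(d['score'],2)) for d in bot.find_in(k,q)])
c,s=np.cos(.147),np.sin(.147)
for n in('r2','r2t'):
  u,v=px(n,[.526,-.11,.03]); print(n,u,v)
  a=cv2.imread(f'pics/{n}.png').astype(int); m=((a.min(2)>135)&(a.max(2)-a.min(2)<35)).astype('uint8')
  x0,y0=int(u)-40,int(v)-40; N,l,st,ce=cv2.connectedComponentsWithStats(m[y0:y0+80,x0:x0+80])
  for i in range(1,N):
    if st[i,4]>4:
      p=ray(n,*(ce[i]+[x0,y0]),.03); d=p[:2]-[.5465,.08]
      print(st[i]+[x0,y0,0,0,0],p.round(3),'board',np.round([c*d[0]+s*d[1],-s*d[0]+c*d[1]],3))
```

```text
t 28.65 pos [ 0.5804 -0.1653  0.0031] rot [ 3.1402  0.0462 -2.9946] q [ 0.68  0.86 -0.73  1.8   0.8   0.76  1.25] F [-1.43  0.25 -5.33] w 0.019 119.7
shift [ 0.0035 -0.0004 -0.0021] twist [ 0.0014  0.0462 -0.    ] shift in final frame [ 0.0036 -0.0004 -0.0019]
scene hammer [([0.68, -0.154, 0.035], 0.65)]
scene wedge_butt [([0.376, -0.279, 0.018], 0.62), ([0.524, -0.009, 0.037], 0.58)]
top hammer [([0.81, -0.124, 0.047], 0.44)]
top wedge_butt [([0.511, -0.015, 0.038], 0.74)]
r2 231.777318847563 242.30053793763727
[203 261  20  16 130] [ 0.565 -0.215  0.03 ] board [-0.025 -0.295]
r2t 314.59727635720793 248.81090309927674
[317 245   5   4  15] [ 0.539 -0.12   0.03 ] board [-0.037 -0.196]
```

apply_moves:
  claw: [0.01,0.01,0.01,0.01,0.01,0.01,0.01,0.01,0.01,0.01,0.01,0.01,0.01,0.01,0.01]
  xyz:
    - [0.006,0,-0.002]
    - [0,0.004,0]
    - [0,0.004,0]
    - [0,0.004,0]
    - [0,0.004,0]
    - [0,0.004,0]
    - [0,0.004,0]
    - [0,0.003,0]
    - [0,0.003,0]
    - [0,0.003,0]
    - [0,0.003,0]
    - [0,0.003,0]
    - [0,0.003,0]
    - [0,0.003,0]
    - [0,0.003,0]
  twist:
    - [0,0,0]
    - [0,0,0]
    - [0,0,0]
    - [0,0,0]
    - [0,0,0]
    - [0,0,0]
    - [0,0,0]
    - [0,0,0]
    - [0,0,0]
    - [0,0,0]
    - [0,0,0]
    - [0,0,0]
    - [0,0,0]
    - [0,0,0]
    - [0,0,0]

```text
clock: 30.45
position: [0.5688, -0.1187, 0.0077]
tool_rot: [3.142, 0.05, -2.994]
force: [-0.4, -1.6, -4.9]
grip_width: 0.0195
finger_force: 119.6
```

```bash
cat > w.py <<'E'
from h import *
s=bot.observe(); c,k=np.cos(.147),np.sin(.147); d=s['position'][:2]-[.5465,.08]
print('t',s['clock'],'board',np.round([c*d[0]+k*d[1],-k*d[0]+c*d[1]],4),'z',s['position'][2].round(4),'rot',s['tool_rot'].round(3))
f=s['force']; print('Fx_b',round(c*f[0]+k*f[1],2),'Fy_b',round(-k*f[0]+c*f[1],2),'Fz',round(f[2],2),'M',s['moment'].round(2),s['grip_width'],s['finger_force'])
E
python3 w.py
python3 - <<'E'
from h import *
snap('top','w1t');snap('scene','w1')
for k in('top','scene'): print([(np.round(d['position'],3).tolist(),round(d['score'],2)) for d in bot.find_in(k,'wedge')])
E
```

```text
t 30.45 board [-0.0071 -0.1998] z 0.0077 rot [ 3.142  0.05  -2.994]
Fx_b -0.61 Fy_b -1.49 Fz -4.85 M [-0.17  0.04  0.06] 0.019526020806654054 119.64960846577469
[([0.509, -0.003, 0.041], 0.76), ([0.334, -0.272, 0.018], 0.49)]
[([0.523, 0.018, 0.039], 0.67), ([0.373, -0.277, 0.018], 0.54)]
```

apply_moves:
  claw: [0.01,0.01,0.01,0.01,0.01,0.01,0.01,0.01,0.01,0.01,0.01]
  xyz:
    - [0,0.003,0]
    - [0,0.003,0]
    - [0,0.003,0]
    - [0,0.003,0]
    - [0,0.003,0]
    - [0,0.003,0]
    - [0,0.003,0]
    - [0,0.003,0]
    - [0,0.003,0]
    - [0,0.003,0]
    - [0,0.002,0]
  twist:
    - [0,0,0]
    - [0,0,0]
    - [0,0,0]
    - [0,0,0]
    - [0,0,0]
    - [0,0,0]
    - [0,0,0]
    - [0,0,0]
    - [0,0,0]
    - [0,0,0]
    - [0,0,0]

```text
clock: 31.75
position: [0.5659, -0.0902, 0.0083]
tool_rot: [-3.137, 0.052, -2.996]
force: [12.1, -21.4, -6.3]
grip_width: 0.0191
finger_force: 119.7
```

```bash
python3 w.py
python3 - <<'E'
from h import *
snap('top','w2t');snap('scene','w2')
for k in('top','scene'): print([(np.round(d['position'],3).tolist(),round(d['score'],2)) for d in bot.find_in(k,'wedge')])
# orange-wood pixels of the wedge: extent along board y
c,k=np.cos(.147),np.sin(.147)
for n in('w1','w2'):
  h=cv2.cvtColor(cv2.imread(f'pics/{n}.png'),cv2.COLOR_BGR2HSV); 
  B=[]
  for v in range(150,270):
    for u in range(200,320):
      if 5<h[v,u,0]<14 and h[v,u,1]>140 and h[v,u,2]>110:
        d=ray(n,u,v,.036)[:2]-[.5465,.08]; b=[c*d[0]+k*d[1],-k*d[0]+c*d[1]]
        if -.09<b[0]<.0: B.append(b)
  B=np.array(B); print(n,len(B),np.percentile(B,[2,50,98],axis=0).round(3).tolist())
E
```

```text
t 31.75 board [-0.0057 -0.1713] z 0.0083 rot [-3.137  0.052 -2.996]
Fx_b 8.86 Fy_b -22.91 Fz -6.29 M [-4.71 -2.71 -0.09] 0.019126446405115488 119.65743394423043
[([0.342, -0.274, 0.018], 0.71), ([0.511, 0.023, 0.038], 0.64)]
[([0.375, -0.276, 0.02], 0.81), ([0.601, 0.057, 0.015], 0.65), ([0.525, 0.034, 0.038], 0.64), ([0.716, 0.382, 0.023], 0.15)]
w1 14 [[-0.055, -0.145], [-0.027, -0.034], [-0.021, 0.042]]
w2 10 [[-0.054, -0.109], [-0.043, -0.01], [-0.019, 0.05]]
```

apply_moves:
  claw: [0.01,0.01,0.01]
  xyz:
    - [0,0,0]
    - [0,0,0]
    - [0,0,0]
  twist:
    - [0,0,0]
    - [0,0,0]
    - [0,0,0]

```text
clock: 32.25
position: [0.5659, -0.0901, 0.0083]
tool_rot: [-3.138, 0.053, -2.996]
force: [10.5, -16.0, -6.2]
grip_width: 0.019
finger_force: 119.6
```

```bash
python3 w.py
python3 - <<'E'
from h import *
snap('scene','w3');snap('top','w3t')
c,k=np.cos(.147),np.sin(.147)
W=lambda x,y,z:[.5465+c*x-k*y,.08+k*x+c*y,z]
for n in('scene0','p2s','w3'):
  h=cv2.cvtColor(cv2.imread(f'pics/{n}.png'),cv2.COLOR_BGR2HSV)
  print(n)
  # profile across the board at several y, and along
  for y in(-.06,-.02,.02,.06,.08):
    print(y,' '.join('%d/%d'%(h[int(round(v)),int(round(u)),0],h[int(round(v)),int(round(u)),2]) for u,v in [px(n,W(x,y,.036)) for x in np.arange(-.06,.061,.008)]))
E
```

```text
t 32.25 board [-0.0057 -0.1711] z 0.0083 rot [-3.138  0.053 -2.996]
Fx_b 8.08 Fy_b -17.36 Fz -6.24 M [-3.71 -2.3  -0.16] 0.019045267842929817 119.63312119813054
scene0
-0.06 21/207 22/208 17/165 17/166 15/143 15/147 22/217 22/217 22/214 22/210 22/208 22/205 22/209 22/212 22/208 21/212
-0.02 13/73 16/76 16/152 17/170 15/146 16/147 22/220 22/215 22/211 22/208 22/206 22/210 22/213 17/142 13/118 14/118
0.02 14/120 14/112 13/102 17/182 14/132 22/223 22/218 22/214 22/209 22/206 22/207 22/216 22/212 21/191 14/116 16/109
0.06 22/199 15/127 13/104 16/100 11/86 17/115 21/221 22/213 22/210 21/204 21/210 21/213 22/217 17/142 13/122 15/114
0.08 22/201 17/131 14/103 12/100 11/88 12/84 22/211 22/211 22/209 21/183 21/187 22/216 22/219 20/185 15/119 13/113
p2s
-0.06 22/208 22/210 17/167 17/171 15/150 15/146 22/219 22/220 22/216 22/213 21/209 22/207 22/213 21/214 22/210 21/215
-0.02 10/74 11/78 16/156 17/173 15/149 14/144 17/107 18/107 19/110 19/109 18/114 18/113 18/122 16/119 14/119 14/121
0.02 14/114 15/117 14/108 17/182 21/183 21/183 21/184 20/181 21/185 21/179 21/183 21/186 18/167 18/137 15/121 13/115
0.06 21/203 17/127 14/104 12/100 16/136 20/181 21/186 21/185 21/183 20/184 20/178 22/175 18/161 14/130 14/124 16/110
0.08 22/204 17/135 15/101 13/99 21/170 20/176 22/185 21/184 21/185 22/185 21/175 22/176 19/163 18/137 14/123 16/112
w3
-0.06 0/40 15/41 102/40 16/157 17/169 15/142 20/194 22/223 22/216 22/215 22/210 22/207 21/214 21/214 22/213 22/216
-0.02 16/70 12/78 16/153 18/170 16/172 15/143 18/109 18/109 19/111 18/108 19/114 18/115 17/118 14/121 14/115 15/116
0.02 14/116 14/119 15/107 16/156 20/183 20/184 21/183 21/180 21/185 21/182 21/181 22/186 19/171 18/142 15/122 15/117
0.06 22/201 18/130 15/104 14/102 17/133 20/182 20/186 21/186 21/186 21/188 21/181 21/177 19/161 14/129 14/126 15/115
0.08 22/204 16/139 16/103 12/94 19/133 20/174 22/183 20/186 20/185 22/180 21/177 21/177 19/169 17/140 14/124 14/112
```

apply_moves:
  claw: [0.01,0.01,0.01,0.01]
  xyz:
    - [0,0.001,0]
    - [0,0.001,0]
    - [0,0,0]
    - [0,0,0]
  twist:
    - [0,0,0]
    - [0,0,0]
    - [0,0,0]
    - [0,0,0]

```text
clock: 32.75
position: [0.5661, -0.0893, 0.0085]
tool_rot: [-3.136, 0.053, -2.997]
force: [13.4, -21.4, -5.0]
grip_width: 0.0192
finger_force: 119.7
```

```bash
python3 w.py
python3 - <<'E'
from h import *
snap('scene','w4')
c,k=np.cos(.147),np.sin(.147)
W=lambda x,y,z:[.5465+c*x-k*y,.08+k*x+c*y,z]
a={n:cv2.cvtColor(cv2.imread(f'pics/{n}.png'),cv2.COLOR_BGR2LAB).astype(float) for n in('p2s','w4','r2')}
def prof(n,P): 
    uv=np.array([px(n,p) for p in P],np.float32); return cv2.remap(a[n].astype(np.float32),uv[:,0][None],uv[:,1][None],cv2.INTER_LINEAR)[0]
xs=np.arange(-.04,.05,.003)
for n in('p2s','w4'):
  for y in(.0,.06): print(n,y,[int(v[0]) for v in prof(n,[W(x,y,.05) for x in xs])])
ys=np.arange(-.18,.03,.006)
for n in('p2s','r2','w4'):
  print(n,'wedge y',[f'{int(v[0])}/{int(v[2])}' for v in prof(n,[W(-.04,y,.036) for y in ys])])
ys=np.arange(-.04,.11,.005)
for n in('p2s','w4'): print(n,'offcut y',[int(v[0]) for v in prof(n,[W(.008,y,.05) for y in ys])])
E
```

```text
t 32.75 board [-0.0054 -0.1703] z 0.0085 rot [-3.136  0.053 -2.997]
Fx_b 10.15 Fy_b -23.09 Fz -5.03 M [-4.95 -2.87 -0.07] 0.019195721833380155 119.67568952939473
p2s 0.0 [164, 141, 97, 105, 128, 139, 152, 163, 166, 165, 168, 168, 169, 168, 166, 166, 166, 166, 164, 166, 166, 163, 163, 163, 166, 169, 161, 151, 146, 138]
p2s 0.06 [86, 81, 76, 77, 75, 79, 101, 148, 160, 159, 157, 163, 165, 167, 168, 168, 167, 169, 170, 171, 171, 168, 163, 162, 165, 167, 161, 150, 143, 139]
w4 0.0 [164, 143, 101, 106, 127, 135, 149, 161, 166, 165, 167, 170, 169, 167, 164, 168, 169, 168, 166, 167, 167, 164, 164, 164, 168, 168, 163, 153, 147, 141]
w4 0.06 [86, 81, 79, 79, 78, 76, 84, 114, 148, 160, 157, 162, 164, 168, 169, 170, 166, 168, 168, 170, 171, 169, 166, 163, 164, 165, 162, 155, 146, 138]
p2s wedge y ['143/150', '125/151', '78/156', '77/157', '122/166', '140/170', '138/170', '136/171', '137/171', '139/169', '135/171', '139/171', '135/171', '137/170', '136/172', '138/170', '135/171', '138/169', '138/169', '135/171', '136/171', '136/171', '138/171', '135/171', '137/171', '135/171', '134/169', '140/171
[... 466 characters left out ...]
w4 wedge y ['139/138', '28/126', '45/128', '48/129', '54/127', '135/139', '44/131', '35/132', '40/128', '40/128', '49/130', '46/131', '31/128', '39/133', '43/128', '59/135', '96/152', '68/143', '42/129', '53/134', '78/146', '123/164', '134/167', '138/169', '136/171', '138/170', '136/171', '132/169', '129/168', '121/167', '117/164', '108/157', '105/159', '92/159', '88/157']
p2s offcut y [114, 95, 101, 105, 107, 116, 163, 169, 166, 166, 168, 168, 167, 168, 169, 170, 170, 169, 171, 171, 167, 167, 165, 165, 166, 168, 170, 153, 122, 127]
w4 offcut y [111, 95, 100, 106, 106, 115, 163, 169, 169, 167, 167, 168, 168, 168, 169, 168, 170, 170, 170, 169, 166, 166, 167, 168, 168, 170, 169, 153, 123, 126]
```

Run:
```python
from h import *
c,k=np.cos(.147),np.sin(.147)
W=lambda x,y,z:[.5465+c*x-k*y,.08+k*x+c*y,z]
def prof(n,P): 
    a=cv2.imread(f'pics/{n}.png').astype(np.float32)
    uv=np.array([px(n,p) for p in P],np.float32); return cv2.remap(a,uv[:,0][None],uv[:,1][None],cv2.INTER_LINEAR)[0]
xs=np.arange(-.055,-.005,.0025); print((xs*1000).round(1).tolist())
for y in(-.06,-.05,-.04,-.03,-.02):
  for n in('p2s','w4'):
    print(n,y,[f'{int(v[2])}' for v in prof(n,[W(x,y,.036) for x in xs])])
for n in('top0','r2t','w3t'):
  print(n)
  for y in(-.02,.01,.03,.05,.07,.09): print(y,[f'{int(v[2])}/{int(v[0])}' for v in prof(n,[W(x,y,.036) for x in np.arange(-.06,.0,.004)])])
for n in('scene0','w4'):
  h=cv2.cvtColor(cv2.imread(f'pics/{n}.png'),cv2.COLOR_BGR2HSV); u,v=map(int,px(n,[.82,-.08,0])); r=h[v-15:v+15,u-20:u+20]
  m=((r[...,0]<6)|(r[...,0]>174))&(r[...,1]>150); print(n,u,v,m.sum(),np.argwhere(m).mean(0))
```

```text
[-55.0, -52.5, -50.0, -47.5, -45.0, -42.5, -40.0, -37.5, -35.0, -32.5, -30.0, -27.5, -25.0, -22.5, -20.0, -17.5, -15.0, -12.5, -10.0, -7.5]
p2s -0.06 ['209', '208', '199', '182', '171', '169', '170', '170', '170', '169', '163', '154', '148', '145', '145', '155', '185', '207', '219', '222']
w4 -0.06 ['47', '46', '47', '43', '44', '54', '92', '144', '163', '170', '171', '170', '163', '152', '147', '145', '147', '168', '200', '217']
p2s -0.05 ['208', '209', '196', '183', '174', '168', '169', '169', '168', '167', '162', '152', '145', '144', '146', '160', '188', '211', '222', '224']
w4 -0.05 ['76', '85', '67', '62', '83', '133', '163', '171', '170', '170', '170', '171', '166', '153', '144', '141', '147', '164', '192', '213']
p2s -0.04 ['207', '211', '203', '191', '180', '171', '169', '169', '170', '169', '163', '153', '148', '144', '146', '161', '190', '213', '221', '224']
w4 -0.04 ['42', '53', '94', '133', '152', '165', '171', '171', '170', '169', '170', '171', '166', '155', '147', '144', '147', '161', '191', '214']
p2s -0.03 ['87', '78', '74', '82', '117', '149', '167', '171', '173', '1
[... 2818 characters left out ...]
 '126/41', '122/40', '119/39', '118/39', '118/37', '137/40', '186/56', '209/65', '212/68', '186/64', '162/67', '199/96', '228/117', '231/119']
0.05 ['96/31', '113/36', '119/38', '120/39', '119/40', '117/39', '115/37', '134/38', '188/57', '212/68', '200/67', '159/62', '188/89', '226/115', '229/115']
0.07 ['90/31', '99/30', '114/36', '111/36', '106/35', '105/36', '137/56', '212/112', '240/137', '184/89', '133/55', '130/55', '170/78', '214/109', '220/113']
0.09 ['163/78', '89/30', '114/35', '118/37', '112/37', '107/35', '109/38', '143/58', '199/96', '185/90', '138/61', '134/57', '164/73', '209/104', '224/115']
scene0 314 298 437 [18.98855835 28.92677346]
w4 314 298 440 [19.01818182 28.78863636]
```

apply_moves:
  claw: [0.01,0.01,0.01,0.01,0.01,0.01,0.01]
  xyz:
    - [0,-0.004,0]
    - [0,-0.006,0]
    - [0,0,0]
    - [0,0,-0.003]
    - [0,0,-0.003]
    - [0,0,0]
    - [0,0,0]
  twist:
    - [0,0,0]
    - [0,0,0]
    - [0,0,0]
    - [0,0,0]
    - [0,0,0]
    - [0,0,0]
    - [0,0,0]

```text
clock: 33.5
position: [0.5651, -0.095, 0.0139]
tool_rot: [3.142, 0.05, -2.994]
force: [0.4, 0.5, -6.2]
grip_width: 0.0196
finger_force: 120.0
```

```bash
python3 w.py
```

```text
t 33.5 board [-0.0072 -0.1758] z 0.0139 rot [ 3.142  0.05  -2.994]
Fx_b 0.42 Fy_b 0.4 Fz -6.18 M [-0.03  0.11 -0.02] 0.019631614680963312 119.96747389552183
```

apply_moves:
  claw: [0.01,0.01,0.01,0.01,0.01]
  xyz:
    - [0,0.002,0]
    - [0,0.002,0]
    - [0,0.001,0]
    - [0,0,0]
    - [0,0,0]
  twist:
    - [0,0,0]
    - [0,0,0]
    - [0,0,0]
    - [0,0,0]
    - [0,0,0]

```text
clock: 34.0
position: [0.5643, -0.0902, 0.0137]
tool_rot: [3.142, 0.05, -2.994]
force: [-0.4, 0.3, -5.5]
grip_width: 0.0195
finger_force: 120.0
```

```bash
python3 w.py
```

```text
t 34.0 board [-0.0073 -0.171 ] z 0.0137 rot [ 3.142  0.05  -2.994]
Fx_b -0.31 Fy_b 0.36 Fz -5.51 M [-0.    0.11  0.  ] 0.019468166325144243 119.95174326632622
```

apply_moves:
  claw: [0.01,0.01,0.01,0.01,0.01]
  xyz:
    - [0,0.002,0]
    - [0,0.002,0]
    - [0,0.002,0]
    - [0,0.001,0]
    - [0,0,0]
  twist:
    - [0,0,0]
    - [0,0,0]
    - [0,0,0]
    - [0,0,0]
    - [0,0,0]

```text
clock: 34.5
position: [0.5645, -0.0854, 0.0141]
tool_rot: [-3.139, 0.052, -2.996]
force: [6.9, -11.0, -6.0]
grip_width: 0.0192
finger_force: 119.9
```

```bash
python3 w.py
```

```text
t 34.5 board [-0.0064 -0.1663] z 0.0141 rot [-3.139  0.052 -2.996]
Fx_b 5.17 Fy_b -11.88 Fz -6.01 M [-2.65 -1.66 -0.03] 0.019209495400036258 119.85371621267404
```

```bash
cat > m.py <<'E'
from h import *
import sys
c,k=np.cos(.147),np.sin(.147)
W=lambda x,y,z:[.5465+c*x-k*y,.08+k*x+c*y,z]
def prof(n,P): 
    a=cv2.imread(f'pics/{n}.png').astype(np.float32)
    uv=np.array([px(n,p) for p in P],np.float32); return cv2.remap(a,uv[:,0][None],uv[:,1][None],cv2.INTER_LINEAR)[0]
N=sys.argv[1]
for cam,s in(('scene',''),('top','t')): snap(cam,N+s)
xs=np.arange(-.035,-.01,.0025)
for y in(-.05,-.03):
  for n in('p2s',N): print('wedge side',n,y,[int(v[2]) for v in prof(n,[W(x,y,.036) for x in xs])])
ys=np.arange(.0,.12,.008)
for n in('r2t','w3t',N+'t'):
  for x in (-.026,-.022): print('tip',n,x,[f'{int(v[2])}/{int(v[0])}' for v in prof(n,[W(x,y,.036) for y in ys])])
for y in(.01,.04,.08):
  for n in('r2t',N+'t'): print('offcut side',n,y,[int(v[2]) for v in prof(n,[W(x,y,.05) for x in np.arange(-.03,.01,.003)])])
E
python3 m.py w5
```

```text
wedge side p2s -0.05 [168, 167, 162, 152, 145, 144, 146, 160, 188, 211]
wedge side w5 -0.05 [170, 169, 170, 172, 168, 157, 148, 143, 145, 161]
wedge side p2s -0.03 [173, 173, 165, 155, 148, 144, 144, 163, 190, 213]
wedge side w5 -0.03 [170, 170, 169, 169, 167, 159, 149, 145, 143, 151]
tip r2t -0.026 ['155/55', '153/53', '152/53', '153/66', '172/82', '178/89', '183/91', '181/88', '186/93', '192/97', '166/77', '148/65', '197/98', '218/119', '202/106']
tip r2t -0.022 ['122/51', '118/50', '121/50', '118/50', '117/51', '123/54', '123/55', '121/53', '128/57', '133/59', '124/53', '129/56', '217/112', '245/149', '243/145']
tip w3t -0.026 ['208/65', '213/65', '212/67', '213/66', '212/66', '210/66', '203/63', '195/59', '199/78', '217/119', '222/120', '203/101', '217/111', '220/120', '203/106']
tip w3t -0.022 ['179/58', '195/63', '195/64', '198/64', '205/67', '210/69', '207/67', '205/66', '192/64', '149/69', '148/67', '148/67', '223/116', '246/151', '243/145']
tip w5t -0.026 ['211/65', '213/66', '213/66', '212/67', '213/66', '211/66', '206/64', '200/61', '188/58', '212/105', '222/119', '203/101', '217/111', '220/120', '203/107']
tip w5t -0.022 ['190/63', '198/64', '199/65', '198/65', '207/67', '210/68', '205/65', '207/65', '203/65', '162/65', '148/68', '149/68', '223/116', '246/150', '243/146']
offcut side r2t 0.01 [131, 119, 130, 161, 214, 227, 231, 231, 232, 232, 230, 229, 229, 230]
offcut side w5t 0.01 [208, 183, 159, 165, 215, 228, 232, 232, 232, 232, 231, 229, 229, 231]
offcut side r2t 0.04 [147, 118, 124, 159, 200, 224, 229, 230, 231, 230, 230, 230, 231, 232]
offcut side w5t 0.04 [212, 202, 166, 160, 194, 222, 229, 229, 231, 231, 230, 230, 231, 232]
offcut side r2t 0.08 [135, 124, 129, 152, 192, 220, 227, 228, 230, 230, 231, 231, 231, 232]
offcut side w5t 0.08 [183, 140, 125, 138, 167, 209, 226, 229, 231, 231, 231, 232, 231, 231]
```

apply_moves:
  claw: [0.01,0.01,0.01,0.01,0.01,0.01,0.01,0.01,0.01,0.01]
  xyz:
    - [0,-0.004,0]
    - [0,-0.004,0]
    - [-0.002,0,0.002]
    - [-0.001,0,0]
    - [-0.0004,0.002,0]
    - [-0.0004,0.002,0]
    - [-0.0004,0.002,0]
    - [-0.0004,0.002,0]
    - [-0.0004,0.002,0]
    - [0,0,0]
  twist:
    - [0,0,0]
    - [0,0,0]
    - [0,0,0]
    - [0,0,0]
    - [0,0,0]
    - [0,0,0]
    - [0,0,0]
    - [0,0,0]
    - [0,0,0]
    - [0,0,0]

```text
clock: 35.6
position: [0.5682, -0.0805, 0.0121]
tool_rot: [-3.141, 0.05, -2.994]
force: [1.6, -1.7, -6.3]
grip_width: 0.0196
finger_force: 119.9
```

```bash
python3 w.py
```

```text
t 35.6 board [-0.002  -0.1619] z 0.0121 rot [-3.141  0.05  -2.994]
Fx_b 1.32 Fy_b -1.93 Fz -6.28 M [-0.4  -0.12 -0.03] 0.019551026628695387 119.90734897827679
```

apply_moves:
  claw: [0.01,0.01,0.01,0.01,0.01,0.01]
  xyz:
    - [-0.0006,0.003,0]
    - [-0.0006,0.003,0]
    - [-0.0006,0.003,0]
    - [-0.0006,0.003,0]
    - [-0.0003,0.002,0]
    - [0,0,0]
  twist:
    - [0,0,0]
    - [0,0,0]
    - [0,0,0]
    - [0,0,0]
    - [0,0,0]
    - [0,0,0]

```text
clock: 36.2
position: [0.5694, -0.0671, 0.0124]
tool_rot: [-3.14, 0.051, -2.995]
force: [4.7, -5.3, -5.7]
grip_width: 0.0188
finger_force: 119.8
```

```bash
python3 w.py
```

```text
t 36.2 board [ 0.0011 -0.1489] z 0.0124 rot [-3.14   0.051 -2.995]
Fx_b 3.87 Fy_b -5.89 Fz -5.74 M [-1.46 -0.85 -0.07] 0.018751191228766496 119.84065538132427
```

apply_moves:
  claw: [0.01,0.01,0.01,0.01,0.01,0.01]
  xyz:
    - [-0.001,0.002,0]
    - [-0.001,0.003,0]
    - [-0.0006,0.003,0]
    - [-0.0006,0.003,0]
    - [-0.0003,0.002,0]
    - [0,0,0]
  twist:
    - [0,0,0]
    - [0,0,0]
    - [0,0,0]
    - [0,0,0]
    - [0,0,0]
    - [0,0,0]

```text
clock: 36.8
position: [0.5708, -0.0559, 0.0124]
tool_rot: [-3.137, 0.05, -2.996]
force: [6.8, -18.1, -5.0]
grip_width: 0.0196
finger_force: 120.2
```

```bash
python3 w.py; python3 m.py w6
```

```text
t 36.8 board [ 0.0042 -0.138 ] z 0.0124 rot [-3.137  0.05  -2.996]
Fx_b 4.11 Fy_b -18.94 Fz -5.0 M [-4.31 -1.38  0.2 ] 0.019561310223337732 120.16092554445322
wedge side p2s -0.05 [168, 167, 162, 152, 145, 144, 146, 160, 188, 211]
wedge side w6 -0.05 [52, 66, 84, 66, 52, 50, 79, 115, 133, 141]
wedge side p2s -0.03 [173, 173, 165, 155, 148, 144, 144, 163, 190, 213]
wedge side w6 -0.03 [37, 42, 69, 113, 152, 170, 169, 158, 150, 145]
tip r2t -0.026 ['155/55', '153/53', '152/53', '153/66', '172/82', '178/89', '183/91', '181/88', '186/93', '192/97', '166/77', '148/65', '197/98', '218/119', '202/106']
tip r2t -0.022 ['122/51', '118/50', '121/50', '118/50', '117/51', '123/54', '123/55', '121/53', '128/57', '133/59', '124/53', '129/56', '217/112', '245/149', '243/145']
tip w3t -0.026 ['208/65', '213/65', '212/67', '213/66', '212/66', '210/66', '203/63', '195/59', '199/78', '217/119', '222/120', '203/101', '217/111', '220/120', '203/106']
tip w3t -0.022 ['179/58', '195/63', '195/64', '198/64', '205/67', '210/69', '207/67', '205/66', '192/64', '149/69', '148/67', '148/67', '223/116', '246/151'
[... 200 characters left out ...]
9/66', '210/66', '210/65', '209/64', '212/67', '212/67', '212/67', '214/68', '212/67', '211/66', '214/69', '211/67', '208/75', '244/144', '244/148']
offcut side r2t 0.01 [131, 119, 130, 161, 214, 227, 231, 231, 232, 232, 230, 229, 229, 230]
offcut side w6t 0.01 [213, 207, 185, 156, 158, 206, 227, 232, 232, 233, 233, 231, 230, 230]
offcut side r2t 0.04 [147, 118, 124, 159, 200, 224, 229, 230, 231, 230, 230, 230, 231, 232]
offcut side w6t 0.04 [214, 211, 195, 162, 172, 204, 226, 228, 230, 232, 231, 231, 231, 232]
offcut side r2t 0.08 [135, 124, 129, 152, 192, 220, 227, 228, 230, 230, 231, 231, 231, 232]
offcut side w6t 0.08 [205, 212, 197, 171, 165, 206, 225, 230, 230, 231, 232, 232, 232, 232]
```

apply_moves:
  claw: [0.01,0.01,0.01,0.01,0.01]
  xyz:
    - [-0.0003,0.001,0]
    - [-0.0001,0.0005,0]
    - [0,0.0005,0]
    - [0,0,0]
    - [0,0,0]
  twist:
    - [0,0,0]
    - [0,0,0]
    - [0,0,0]
    - [0,0,0]
    - [0,0,0]

```text
clock: 37.4
position: [0.5711, -0.0556, 0.0125]
tool_rot: [-3.135, 0.05, -2.997]
force: [7.9, -26.9, -5.0]
grip_width: 0.019
finger_force: 120.5
```

```bash
python3 w.py
```

```text
t 37.4 board [ 0.0044 -0.1377] z 0.0125 rot [-3.135  0.05  -2.997]
Fx_b 3.86 Fy_b -27.75 Fz -4.99 M [-6.05 -1.73  0.43] 0.019022637700601957 120.49460032460911
```

apply_moves:
  claw: [0.01,0.01,0.01,0.01,0.01,0.01,0.01,0.01,0.01,0.01]
  xyz:
    - [0,-0.005,0]
    - [0,-0.006,0]
    - [-0.002,0,0]
    - [0,0.002,0]
    - [0,0.002,0]
    - [0,0.002,0]
    - [0,0.001,0]
    - [-0.0003,0.001,0]
    - [-0.0003,0.001,0]
    - [0,0,0]
  twist:
    - [0,0,0]
    - [0,0,0]
    - [0,0,0]
    - [0,0,0]
    - [0,0,0]
    - [0,0,0]
    - [0,0,0]
    - [0,0,0]
    - [0,0,0]
    - [0,0,0]

```text
clock: 38.4
position: [0.5736, -0.0555, 0.0125]
tool_rot: [-3.137, 0.05, -2.996]
force: [4.4, -17.5, -4.4]
grip_width: 0.0194
finger_force: 120.5
```

```bash
python3 w.py
```

```text
t 38.4 board [ 0.007 -0.138] z 0.0125 rot [-3.137  0.05  -2.996]
Fx_b 1.82 Fy_b -17.91 Fz -4.44 M [-3.96 -0.81  0.33] 0.01943832056440629 120.45493435467506
```

apply_moves:
  claw: [0.01,0.01,0.01,0.01,0.01,0.01,0.01,0.01,0.01,0.01,0.01,0.01,0.01,0.01,0.01,0.01,0.01,0.01]
  xyz:
    - [0,0.001,0]
    - [0,0.0007,0]
    - [0,0,0]
    - [0,-0.005,0]
    - [0,-0.01,0]
    - [0,-0.015,0]
    - [0,-0.02,0]
    - [0,-0.02,0]
    - [0,0,-0.02]
    - [0,0,-0.03]
    - [0,0,-0.03]
    - [0,0,-0.02]
    - [0.015,-0.02,0]
    - [0.015,-0.02,0]
    - [0.015,-0.02,0]
    - [0.015,-0.02,0]
    - [0.015,-0.01,0]
    - [0,0,0]
  twist:
    - [0,0,0]
    - [0,0,0]
    - [0,0,0]
    - [0,0,0]
    - [0,0,0]
    - [0,0,0]
    - [0,0,0]
    - [0,0,0]
    - [0,0,0]
    - [0,0,0]
    - [0,0,0]
    - [0,0,0]
    - [0,0,0]
    - [0,0,0]
    - [0,0,0]
    - [0,0,0]
    - [0,0.05,0]
    - [0,0,0]

```text
clock: 40.2
position: [0.5163, -0.2224, 0.1086]
tool_rot: [-3.142, -0.002, -2.996]
force: [0.1, -0.1, -4.7]
grip_width: 0.0188
finger_force: 120.2
```

```bash
python3 w.py; python3 m.py w7
python3 - <<'E'
from h import *
plan(.6,-.27,.11,1.618)
E
```

```text
t 40.2 board [-0.0742 -0.2947] z 0.1086 rot [-3.142e+00 -2.000e-03 -2.996e+00]
Fx_b 0.14 Fy_b -0.09 Fz -4.71 M [ 0.08 -0.08  0.  ] 0.018806501087707508 120.19082838669419
wedge side p2s -0.05 [168, 167, 162, 152, 145, 144, 146, 160, 188, 211]
wedge side w7 -0.05 [170, 170, 170, 169, 170, 172, 169, 156, 148, 144]
wedge side p2s -0.03 [173, 173, 165, 155, 148, 144, 144, 163, 190, 213]
wedge side w7 -0.03 [169, 170, 170, 169, 168, 171, 170, 158, 148, 143]
tip r2t -0.026 ['155/55', '153/53', '152/53', '153/66', '172/82', '178/89', '183/91', '181/88', '186/93', '192/97', '166/77', '148/65', '197/98', '218/119', '202/106']
tip r2t -0.022 ['122/51', '118/50', '121/50', '118/50', '117/51', '123/54', '123/55', '121/53', '128/57', '133/59', '124/53', '129/56', '217/112', '245/149', '243/145']
tip w3t -0.026 ['208/65', '213/65', '212/67', '213/66', '212/66', '210/66', '203/63', '195/59', '199/78', '217/119', '222/120', '203/101', '217/111', '220/120', '203/106']
tip w3t -0.022 ['179/58', '195/63', '195/64', '198/64', '205/67', '210/69', '207/67', '205/66', '192/64', '149/69', '148/67', '148/67'
[... 501 characters left out ...]
53, 157, 204, 225, 230, 230, 231, 231, 229, 228, 228]
offcut side r2t 0.04 [147, 118, 124, 159, 200, 224, 229, 230, 231, 230, 230, 230, 231, 232]
offcut side w7t 0.04 [211, 208, 192, 160, 170, 202, 225, 227, 229, 230, 230, 229, 229, 231]
offcut side r2t 0.08 [135, 124, 129, 152, 192, 220, 227, 228, 230, 230, 231, 231, 231, 232]
offcut side w7t 0.08 [203, 209, 193, 168, 163, 204, 223, 228, 229, 230, 230, 230, 230, 230]
t 40.3 pos [ 0.5177 -0.2202  0.1088] rot [ 3.141e+00  1.300e-03 -2.994e+00] q [ 0.89  0.69 -0.85  1.82  0.64  0.93  1.46] F [ 0.93  0.6  -5.83] w 0.0192 120.2
shift [-0.0741 -0.0614 -0.0011] twist [1.5000e-03 5.0000e-04 1.6712e+00] shift in final frame [-0.0536  0.0798 -0.0012]
```

Run:
```python
from h import *
c,k=np.cos(.147),np.sin(.147)
W=lambda x,y,z:[.5465+c*x-k*y,.08+k*x+c*y,z]
def prof(n,P): 
    a=cv2.imread(f'pics/{n}.png').astype(np.float32)
    uv=np.array([px(n,p) for p in P],np.float32); return cv2.remap(a,uv[:,0][None],uv[:,1][None],cv2.INTER_LINEAR)[0]
xs=np.arange(.024,.066,.003); print((xs*1000).astype(int).tolist())
for y in(-.03,.01,.04,.08):
  print('fence near edge, top0 z.034',y,[int(v[2]) for v in prof('top0',[W(x,y,.034) for x in xs])])
  print('  scene0',[int(v[2]) for v in prof('scene0',[W(x,y,.034) for x in xs])])
for y in(.01,.04,.08):
 for n in('r2','w7'): print('offcut far edge z.05',n,y,[int(v[2]) for v in prof(n,[W(x,y,.05) for x in xs])])
 for n in('r2t','w7t'): print('    ',n,y,[int(v[2]) for v in prof(n,[W(x,y,.05) for x in xs])])
ys=np.arange(-.03,.11,.004)
print([int(v[2]) for v in prof('w7t',[W(.015,y,.05) for y in ys])])
```

```text
[24, 27, 30, 33, 36, 38, 41, 45, 47, 50, 53, 56, 59, 63]
fence near edge, top0 z.034 -0.03 [250, 249, 244, 222, 155, 100, 91, 106, 114, 118, 123, 122, 121, 125]
  scene0 [210, 209, 209, 211, 212, 207, 181, 135, 111, 114, 114, 115, 118, 114]
fence near edge, top0 z.034 0.01 [250, 249, 245, 223, 154, 94, 84, 102, 124, 129, 129, 126, 123, 122]
  scene0 [213, 213, 211, 213, 213, 211, 187, 143, 122, 119, 117, 113, 113, 111]
fence near edge, top0 z.034 0.04 [250, 250, 247, 223, 158, 97, 81, 110, 126, 132, 130, 125, 123, 122]
  scene0 [214, 214, 214, 215, 215, 206, 178, 140, 125, 121, 116, 113, 112, 112]
fence near edge, top0 z.034 0.08 [251, 250, 247, 235, 166, 105, 84, 109, 128, 132, 129, 123, 119, 118]
  scene0 [216, 216, 216, 217, 219, 215, 181, 142, 120, 118, 113, 111, 111, 108]
offcut far edge z.05 r2 0.01 [181, 180, 181, 184, 186, 175, 167, 161, 148, 133, 124, 122, 121, 118]
offcut far edge z.05 w7 0.01 [183, 181, 179, 182, 185, 183, 177, 169, 153, 131, 125, 121, 118, 116]
     r2t 0.01 [229, 228, 227, 227, 224, 202, 166, 142, 132, 128, 126, 127, 141, 181]
     w7t 0.01 [230, 229, 22
[... 273 characters left out ...]
231, 230, 228, 228, 224, 207, 176, 143, 135, 133, 131, 127, 137, 179]
     w7t 0.04 [232, 231, 229, 227, 227, 222, 206, 165, 142, 133, 130, 127, 136, 178]
offcut far edge z.05 r2 0.08 [182, 180, 179, 180, 180, 178, 171, 162, 132, 107, 112, 123, 119, 115]
offcut far edge z.05 w7 0.08 [184, 184, 179, 178, 179, 181, 177, 166, 151, 136, 126, 122, 120, 115]
     r2t 0.08 [232, 229, 228, 227, 226, 212, 182, 150, 130, 124, 122, 122, 126, 166]
     w7t 0.08 [231, 230, 227, 226, 226, 222, 203, 171, 138, 125, 121, 122, 126, 166]
[251, 251, 249, 237, 189, 207, 228, 230, 229, 230, 230, 231, 232, 231, 232, 231, 231, 231, 232, 231, 231, 232, 231, 230, 229, 226, 226, 229, 232, 233, 231, 229, 200, 124, 119]
```

apply_moves:
  claw: [0.01,0.01,0.01,0.01,0.01,0.01,0.01,0.01,0.01,0.01,0.01,0.01,0.01,0.01,0.01,0.01,0.01,0.01,0.01]
  xyz:
    - [0,-0.02,0]
    - [0,-0.02,0]
    - [0,0,0]
    - [0,0,0]
    - [0,0,0]
    - [0,0,0]
    - [0,0,0]
    - [0,0,0]
    - [0,0,0]
    - [0,0,0]
    - [0,0,0]
    - [0,0,0]
    - [0,0,0]
    - [0,0,0]
    - [0,0,0]
    - [0,0,0]
    - [0,0,0]
    - [0,0,0]
    - [0,0,0]
  twist:
    - [0,0,0]
    - [0,0,0]
    - [0,0,0.08]
    - [0,0,0.115]
    - [0,0,0.115]
    - [0,0,0.115]
    - [0,0,0.115]
    - [0,0,0.115]
    - [0,0,0.115]
    - [0,0,0.115]
    - [0,0,0.115]
    - [0,0,0.115]
    - [0,0,0.115]
    - [0,0,0.115]
    - [0,0,0.115]
    - [0,0,0.115]
    - [0,0,0.096]
    - [0,0,0]
    - [0,0,0]

```text
clock: 42.2
position: [0.5237, -0.2595, 0.1087]
tool_rot: [3.141, -0.0, 1.622]
force: [0.1, 0.0, -5.5]
grip_width: 0.0194
finger_force: 120.2
```

Run:
```python
from h import *
plan(.6,-.265,.11,1.618)
```

```text
t 42.2 pos [ 0.5237 -0.2595  0.1087] rot [ 3.1409e+00 -2.0000e-04  1.6222e+00] q [ 0.67  0.61 -0.44  1.78  0.34  0.83  0.11] F [ 0.12  0.03 -5.5 ] w 0.0194 120.2
shift [-0.0094  0.0759 -0.0013] twist [ 0.0007 -0.0002  0.0042] shift in final frame [-0.0091  0.076  -0.0013]
```

apply_moves:
  claw: [0.01,0.01,0.01,0.01,0.01,0.01,0.01,0.01,0.01,0.01,0.01,0.01,0.01,0.01]
  xyz:
    - [-0.002,0.019,0]
    - [-0.002,0.019,0]
    - [-0.002,0.019,0]
    - [-0.003,0.019,0]
    - [0,0,0.02]
    - [0,0,0.025]
    - [0,0,0.025]
    - [0,0,0.02]
    - [0,0,0.013]
    - [0,0,0.008]
    - [0,0,0.004]
    - [0,0,0.002]
    - [0,0,0.001]
    - [0,0,0]
  twist:
    - [0,0,0]
    - [0,0,0]
    - [0,0,0]
    - [0,0,0]
    - [0,0,0]
    - [0,0,0]
    - [0,0,0]
    - [0,0,0]
    - [0,0,0]
    - [0,0,0]
    - [0,0,0]
    - [0,0,0]
    - [0,0,0]
    - [0,0,0]

```text
clock: 43.6
position: [0.5998, -0.266, -0.0089]
tool_rot: [3.141, 0.0, 1.618]
force: [-0.0, 0.0, -5.4]
grip_width: 0.0194
finger_force: 120.3
```

apply_moves:
  claw: [0.01,0.01,0.01]
  xyz:
    - [0,0,0.001]
    - [0,0,0.001]
    - [0,0,0]
  twist:
    - [0,0,0]
    - [0,0,0]
    - [0,0,0]

```text
clock: 43.9
position: [0.5997, -0.266, -0.0113]
tool_rot: [3.141, 0.0, 1.618]
force: [0.3, 0.1, -4.6]
grip_width: 0.0193
finger_force: 120.6
```

One millimetre more, then release softly.

apply_moves:
  claw: [0.01,0.01,0.01]
  xyz:
    - [0,0,0.0007]
    - [0,0,0.0005]
    - [0,0,0]
  twist:
    - [0,0,0]
    - [0,0,0]
    - [0,0,0]

```text
clock: 44.2
position: [0.5998, -0.266, -0.0114]
tool_rot: [3.141, 0.001, 1.618]
force: [-6.1, 2.2, 14.0]
grip_width: 0.019
finger_force: 123.2
```

apply_moves:
  claw: [0.022,0.026,0.032,0.04,0.05,0.055,0.055,0.055,0.055,0.055,0.055,0.055,0.055,0.055]
  xyz:
    - [0,0,0]
    - [0,0,0]
    - [0,0,0]
    - [0,0,0]
    - [0,0,0]
    - [0,0,0]
    - [0,0,0]
    - [0,0,-0.01]
    - [0,0,-0.02]
    - [0,0,-0.03]
    - [0,0,-0.03]
    - [0,0,-0.03]
    - [0,0,-0.03]
    - [0,0,0]
  twist:
    - [0,0,0]
    - [0,0,0]
    - [0,0,0]
    - [0,0,0]
    - [0,0,0]
    - [0,0,0]
    - [0,0,0]
    - [0,0,0]
    - [0,0,0]
    - [0,0,0]
    - [0,0,0]
    - [0,0,0]
    - [0,0,0]
    - [0,0,0]

```text
clock: 45.6
position: [0.6012, -0.2664, 0.1422]
tool_rot: [3.136, 0.002, 1.617]
force: [0.0, -0.0, -0.8]
grip_width: 0.0549
finger_force: 0.0
```

```bash
python3 w.py
python3 - <<'E'
from h import *
for k in('scene','top'):
  snap(k,'f'+k)
  for q in('hammer','wedge','offcut','marker','tape_measure','torpedo_level','chisel'): print(k,q,[(np.round(d['position'],3).tolist(),round(d['score'],2)) for d in bot.find_in(k,q)][:2])
E
python3 m.py f2 | grep -E "f2 |f2t"
```

```text
t 45.6 board [ 0.0033 -0.3507] z 0.1422 rot [3.136e+00 2.000e-03 1.617e+00]
Fx_b 0.02 Fy_b -0.02 Fz -0.8 M [-0.06 -0.01  0.03] 0.05489385883700543 0.0
scene hammer [([0.603, -0.353, 0.018], 0.9)]
scene wedge [([0.52, 0.032, 0.039], 0.8), ([0.374, -0.276, 0.017], 0.75)]
scene offcut [([0.558, 0.106, 0.05], 0.61)]
scene marker [([0.358, 0.255, 0.014], 0.43)]
scene tape_measure [([0.76, 0.137, 0.029], 0.7)]
scene torpedo_level [([0.643, 0.446, 0.04], 0.68)]
scene chisel [([0.718, 0.38, 0.02], 0.79)]
top hammer [([0.6, -0.444, 0.023], 0.73)]
top wedge [([0.513, 0.05, 0.038], 0.63), ([0.331, -0.275, 0.017], 0.45)]
top offcut [([0.55, 0.12, 0.052], 0.81), ([0.556, 0.066, 0.01], 0.69)]
top marker [([0.556, 0.064, 0.01], 0.5), ([0.35, 0.266, 0.011], 0.43)]
top tape_measure [([0.748, 0.144, 0.031], 0.81), ([0.71, 0.379, 0.012], 0.52)]
top torpedo_level [([0.635, 0.462, 0.048], 0.89)]
top chisel [([0.71, 0.38, 0.014], 0.61)]
wedge side f2 -0.05 [167, 169, 169, 170, 171, 171, 167, 156, 147, 143]
wedge side f2 -0.03 [171, 171, 170, 169, 169, 171, 167, 156, 147, 144]
tip f2t -0.026 ['208/64', '208/63', '208/64', '208/64', '208/63', '208/63', '206/63', '206/63', '200/61', '195/59', '190/57', '179/53', '172/60', '213/112', '198/103']
tip f2t -0.022 ['204/64', '206/64', '204/62', '203/62', '207/65', '205/63', '206/64', '208/65', '206/64', '205/64', '208/66', '205/63', '203/72', '242/140', '241/143']
offcut side f2t 0.01 [208, 202, 180, 152, 153, 201, 223, 228, 229, 229, 229, 227, 226, 226]
offcut side f2t 0.04 [209, 205, 190, 157, 167, 199, 223, 225, 227, 229, 229, 227, 227, 228]
offcut side f2t 0.08 [200, 206, 191, 166, 160, 202, 221, 226, 227, 228, 228, 229, 228, 228]
```

Everything is in place and at rest: the bystanders haven't moved, the wedge and offcut are steady, and the hammer is down.

```bash
python3 -c "
from workcell import bot
print(bot.job_done())"
```

```text
the job is handed in; nothing more can be done
None
```

I handed the job in at about 46 s of the 72 s, with no verdict returned. By my measurements the offcut is flat against the fence, the wedge was pushed home with the hammer (at most about 28 N at the wrist) and stayed put, the hammer is down on the bench off the board, and no bystander had visibly moved; the wedge's grip on the offcut and the hammer lying flat were not measured directly.

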